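Change the laser rail from alignment to working optics

TASK

The laser is aligned, so change its rail over to the working optics. First slide the alignment target along its slot out of the rail's open end, lift it off and park it upright in its cradle, lined up with it, foot in the groove. Then, working outward from the laser, stand the iris on the first carrier, the lens on the second and the mirror on the third, each centred, upright and with its optic square to the beam, the mirror facing the laser; knock nothing of these over.

Things in the scene. Friction and masses are not known exactly. Their poses are not given: they have to be found in the camera images.
- rail: Fixed aluminium T-slot rail 480 x 44 mm, 24 high, a white laser tube on its closed end. Origin: its middle, on the table; x along it, the beam's way; z up. Laser at x -254 to -116, up to 151 high. Slot open at x = +240: mouth 12 wide, below its lips (z 19 to 24) 28 wide, floor z = 8. Clamp feet to y +-41.
- target: Loose slider, captive in the slot, 0.25 kg: white-faced plate 40 wide (y), 8 thick (x), z 30 to 135; block 44 x 52, z 12 to 30; under it a T-foot 40 x 22, z 0 to 5. Origin: middle of the foot's underside (z = 12 mm on the rail; block slides on the rail top). 2 mm lift play; free upward once its origin is past rail x = 262. Grip the plate's narrow sides.
- cradle: Fixed parking cradle for the target: dark plate 80 x 66 mm, two black bars along its x, 76 long, tops at z = 20 mm, groove between them 33 wide, 16 deep, open at both ends. Origin: middle, on the table; x along the groove. Parked, the target's block rests on both bars, its foot hangs in the groove, its origin at z = 8 mm.
- iris_foot (a point): Iris post, 124 mm high, 0.28 kg: black disc with a pinhole, 40 across (y), 8 thick (x), centre 89 up on the axis, thin pin on top; rod in a black post holder. Origin: middle of the underside of the round 33 mm foot, on the post's axis; z up, x the optical axis. A thumbscrew sticks out 32 mm to -x, 26 up. Grip the disc across its 40 mm.
- lens_foot (a point): Lens post, 112 mm high, 0.28 kg: open black ring with a clear lens, 38 across (y), 11 thick (x), centre 93 up on the axis; rod in a black post holder. Origin: middle of the underside of the round 33 mm foot, on the post's axis; z up, x the optical axis. A thumbscrew sticks out 32 mm to -x, 36 up. Grip the ring across its 38 mm.
- mirror_foot (a point): Mirror post, 114 mm high, 0.28 kg: square black mount, y -22 to 22, x -16 to 3, z 70 to 114, round mirror facing -x, two adjusters to +x (to 16); rod in a black post holder. Origin: middle of the underside of the round 33 mm foot, on the axis; z up, x the optical axis. Thumbscrew 32 mm out to -x, 36 up. Grip the mount across y at x = -6.
- carrier_a: One of three identical fixed aluminium carriers across the rail: 50 mm along it, 64 wide, flat top at z = 34 mm with an engraved ring. Origin: below its middle at table height; x = beam direction. Their order from the laser changes from start to start: in the rail's frame they stand at x about -75, +10, +95 mm (+-10).
- carrier_b: One of three identical fixed aluminium carriers across the rail: 50 mm along it, 64 wide, flat top at z = 34 mm with an engraved ring. Origin: below its middle at table height; x = beam direction. Their order from the laser changes from start to start: in the rail's frame they stand at x about -75, +10, +95 mm (+-10).
- carrier_c: One of three identical fixed aluminium carriers across the rail: 50 mm along it, 64 wide, flat top at z = 34 mm with an engraved ring. Origin: below its middle at table height; x = beam direction. Their order from the laser changes from start to start: in the rail's frame they stand at x about -75, +10, +95 mm (+-10).
Mind the look-alikes: they are no part of the job. Leave any red look-alike of the part that bears iris_foot alone.

How it is judged:
By the outcome, as a careful person would: the job done as asked, in the order asked, and still so for the second after the job is handed in, with the robot touching nothing.
It also fails if it takes over 122 s, if anything falls off the work surface, if the arm or the gripper's body presses on something with over 40 N, if the wrist force passes 120 N, or if a joint passes its speed limit or range.

ROBOT

A 7-joint arm with a two-finger parallel gripper is mounted at the origin on a cart in front of the work surface, level with it; the furniture and walls round the work are solid. World frame = base frame: x ahead of the robot, y to its left, z up, the work surface at z = 0. Lengths are in m, angles in rad, forces in N, time in s.
With the tool pointing down it reaches from about 0.4 to 0.9 m from the base axis. Payload 5.5 kg.
Tool frame: the origin (TCP) lies midway between the tips of the shut fingers; the grasp point (between the pads) lies 19 mm behind it; z points along the fingers, y is the line along which they close (so a half turn about z gives the same grasp; the last joint's range is limited). The gripper opens to 92 mm and grips with 3 to 60 N. Pads are 19 mm wide; open, the fingers measure 130 mm over their backs; the gripper's body (75 mm by 190 mm) begins 47 mm behind the grasp point.
Start: joints at [1.52, 0.501, -0.427, 1.55, 0.221, 1.138, -0.21], TCP at [0.201, -0.618, 0.204] pointing down, gripper open.
Joint ranges: [-2.88, 2.88], [-0.31, 2.03], [-1.54, 1.56], [0.2, 2.42], [-1.41, 4.55], [0.19, 2.02], [-2.57, 2.57]. Speed limits (rad/s): [2.57, 2.57, 3.14, 3.14, 3.14, 3.14, 3.14].

INTERFACE

Orientations are given as a unit quaternion [w, x, y, z].
In Python, from plant import status, get_image, camera_model, ticket, trace, mark_of gives the robot as it stands.
- The arm moves only by the shell command python3 -m pendant 'ROWS'. ROWS is JSON, a list of rows, each a list of 3 entries, a list of its own where there are three numbers: the turn, a rotation vector about the tool's x, y, z in degrees, then the shift along the tool's x, y, z in m, then the opening, from 0 (shut) to 1 (fully open). In form: [[[ax, ay, az], [dx, dy, dz], grip], ...]. A call has 1 to 12 rows; each row shifts and turns the commanded pose from where the row before left it, along the tool's axes as they then stand; what a row does not reach is not made up. A row lasts 1/12 s, in which the tool goes at most 41.7 mm and 7.16 degrees, less where a joint would pass 70% of its speed; a pose out of reach is approached as far as the arm can. A call is refused whole if a number of a shift passes 0.0417 or a number of a turn 7.16, either way. A call with a gripper value outside its range is refused whole. The fingers move at their own pace and stop on an object; the grip force is fixed at half the most. Time passes only in rows, so rows that do not move let the fingers close. It gives the time, the measured TCP pose, the force, the opening and the grip force at its end, in the units of the state.
- status.read_state(): the state, without advancing time (a new reading comes with each control period).
- get_image(name): name is "scene" or "top" or "wrist"; returns the picture (420x560x3 uint8, blue, green, red); there is no depth.
- camera_model(name): a dict with "K" (3x3 intrinsics, pixels), "origin" and "attitude" of the camera in the world; the wrist camera has in their place "mount" (4x4, takes a point from camera to tool coordinates, whose origin is the TCP and whose axes are the flange's). Camera axes: x right, y up, looking along -z (the intrinsics and any distortion apply to the point x, -y, -z); pixel columns grow to the right and rows downward; lengths in m; the calibration is good to about 2 mm. A picture is of the moment at which its call begins: read the wrist's pose just before it. camera_model takes no time and is no camera call.
- ticket.job_done(): hands the job in; it is judged then, once.
Trained networks look in the newest picture that a camera, given by its name, has taken for a name from the list of things; names that differ only in an ending like _2 or _b are one class to them, and where a whole thing is asked for, a point or a joint stands for the part that bears it (a point fixed in the world has none). Each returns a list of dicts, best first, with "confidence" (0 to 1); they miss things now and then, are a little off and sometimes report something else, mostly with a low value. They report only what shows in the picture. A call takes as long as a camera call. They do not tell look-alikes from the thing itself.
- trace(target, camera): "mask" (420x560 bool, what is visible of it).
- mark_of(target, camera): "location" ([x, y, z] in m, in world coordinates, good to about 4 mm: a listed point, or the origin of a listed thing).
The state is a dict: "clock": time; "q": joint angles; "qvel": joint speeds; "effort": joint torques, N m; "tcp_pos": TCP position; "orientation": TCP orientation; "force": force on the tool from outside, world axes, zero at the start; "wrist_torque": the same for the moment, N m; "opening": finger opening in m; "finger_force": force on a finger pad.
Only numpy, scipy, OpenCV 4.12 (cv2) and the standard library are available. Lean on these libraries where they do the work, as an engineer would, in place of code of your own. Each camera call takes 0.05 s, during which the arm holds its last target. There are 200 camera calls.

## Working session

There is one attempt and no reset: what is moved stays moved. The work goes in short steps, Python scripts to look and compute and a shell command to move; the robot and the scene stay as the last step left them, time stands still between calls to the robot, and variables do not carry over. Pictures are saved under pics/ and viewed, at most 14 in all, crops included, and the job is handed in when it is done.

```bash
mkdir -p pics; ls; python3 - <<'E'
from plant import status,get_image,camera_model,mark_of
import cv2,numpy as np
s=status.read_state();print({k:s[k] for k in('clock','tcp_pos','orientation','opening')})
for c in('scene','top'):
    cv2.imwrite(f'pics/{c}0.png',get_image(c)); m=camera_model(c);print(c,m)
    for n in('rail','target','cradle','iris_foot','lens_foot','mirror_foot','carrier_a'):
        print(n,[(round(d['confidence'],2),np.round(d['location'],3).tolist()) for d in mark_of(n,c)])
E
```

```text
pics
{'clock': 0.0, 'tcp_pos': array([ 0.20034736, -0.61757782,  0.20297892]), 'orientation': array([-9.55138071e-04,  9.87714180e-01,  1.56268265e-01, -1.24934132e-04]), 'opening': 0.09194118804362902}
scene {'K': array([[527.1478641 ,   0.        , 280.62486588],
       [  0.        , 527.1478641 , 205.46720337],
       [  0.        ,   0.        ,   1.        ]]), 'origin': array([-0.48074522,  0.68885985,  0.91412204]), 'attitude': array([-0.4014296 , -0.21104755,  0.3998871 ,  0.79649451])}
rail [(0.77, [0.577, 0.046, -0.002])]
target [(0.85, [0.547, -0.137, 0.013])]
cradle [(0.83, [0.46, -0.048, 0.001])]
iris_foot [(0.86, [0.439, 0.087, -0.001]), (0.63, [0.345, 0.334, 0.0]), (0.58, [0.338, -0.034, -0.005])]
lens_foot [(0.8, [0.447, -0.184, 0.001])]
mirror_foot [(0.56, [0.43, 0.326, 0.001]), (0.29, [0.58, 0.049, -0.0]), (0.15, [0.439, 0.083, -0.001])]
carrier_a [(0.67, [0.562, -0.052, -0.003]), (0.63, [0.586, 0.12, -0.001]), (0.57, [0.574, 0.032, 0.002])]
top {'K': array([[418.90851292,   0.        , 285.40739114],
       [  0.        , 418.90851292, 217.51587809],
       [  0.        ,   0.        ,   1.        ]]), 'origin': array([0.324965  , 0.01888837, 1.26004699]), 'attitude': array([-0.70325532, -0.04914151,  0.04874221,  0.70756008])}
rail [(0.8, [0.577, 0.047, -0.001]), (0.63, [0.574, 0.033, 0.002])]
target [(0.68, [0.545, -0.135, 0.012])]
cradle [(0.56, [0.462, -0.047, -0.001])]
iris_foot [(0.64, [0.436, 0.083, 0.004]), (0.47, [0.338, -0.035, 0.001]), (0.44, [0.349, 0.333, -0.001]), (0.15, [0.547, -0.134, 0.012])]
lens_foot [(0.63, [0.59, 0.124, 0.003]), (0.57, [0.448, -0.184, -0.002])]
mirror_foot [(0.54, [0.433, 0.324, 0.001])]
carrier_a [(0.78, [0.587, 0.12, 0.003]), (0.69, [0.574, 0.033, 0.001]), (0.67, [0.562, -0.053, -0.001])]
```

```bash
python3 - <<'E'
import cv2
for c in('scene','top'):
    a=cv2.imread(f'pics/{c}0.png'); cv2.imwrite(f'pics/{c}0b.png',cv2.resize(a,(800,600),interpolation=cv2.INTER_CUBIC))
E
```

```text
(no output)
```

View pics/scene0b.png

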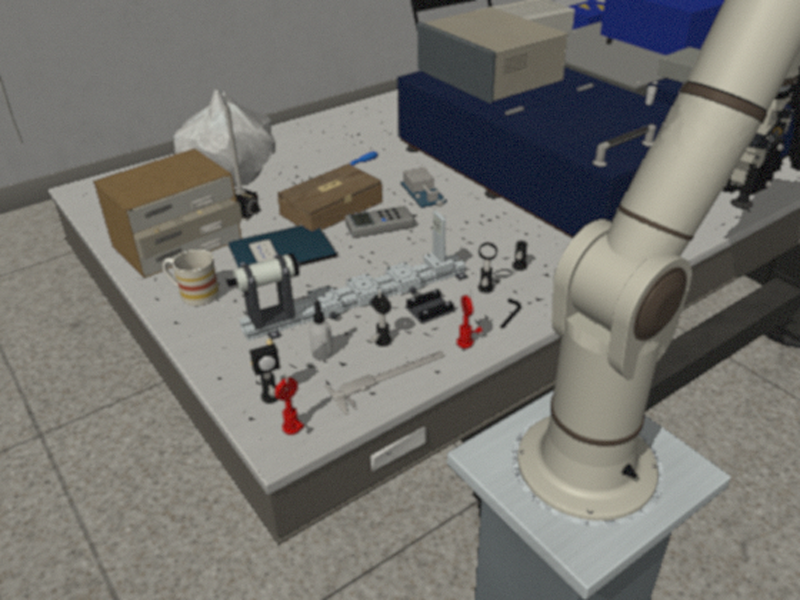

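View pics/top0b.png

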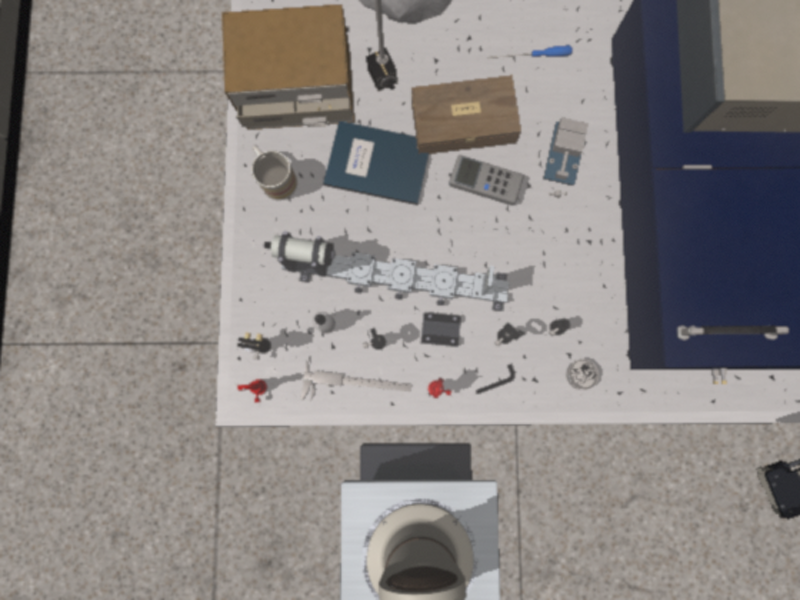

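Laser is at the upper left (y≈+0.25), and the beam runs toward −y. Target is near px (500,285) in the top view. The black iris stands at (377,338), lens at (508,333) and mirror at (255,343). Two red irises are decoys, and a grey bottle stands near (323,322). I'll raise the arm and move over the work, then use the wrist camera.

```bash
cat > h.py <<'E'
from plant import status,get_image,camera_model,trace,mark_of
import numpy as np,cv2
from scipy.spatial.transform import Rotation as Ro
def st():
    s=status.read_state(); q=s['orientation']; R=Ro.from_quat([q[1],q[2],q[3],q[0]]).as_matrix()
    return s,np.array(s['tcp_pos']),R
def show():
    s,p,R=st(); print('t',round(s['clock'],2),'p',np.round(p,4),'phi',round(np.degrees(np.arctan2(R[1,0],R[0,0])),2),'tilt',np.round(np.degrees(R[:2,2]),2),'F',np.round(s['force'],1),'open',round(s['opening'],4),'ff',round(s['finger_force'],1),'q',np.round(s['q'],2))
def delta(x=None,y=None,z=None,phi=None):
    s,p,R=st(); t=np.array([p[i] if v is None else v for i,v in enumerate((x,y,z))])
    ph=np.degrees(np.arctan2(R[1,0],R[0,0]))
    print('shift tool',np.round(R.T@(t-p),4),end=' ')
    if phi is not None:
        d=(phi-ph+180)%360-180; print('turn z',round(-d,2),'shift after turn',np.round((lambda a:np.array([[np.cos(a),np.sin(a),0],[np.sin(a),-np.cos(a),0],[0,0,-1]]).T@(t-p))(np.radians(phi)),4),end='')
    print()
def cam(name):
    m=camera_model(name)
    if 'mount' in m:
        s,p,R=st(); M=np.array(m['mount']); return np.array(m['K']),R@M[:3,3]+p,R@M[:3,:3],m
    q=m['attitude']; return np.array(m['K']),np.array(m['origin']),Ro.from_quat([q[1],q[2],q[3],q[0]]).as_matrix(),m
def pix2w(name,u,z,c=None):
    K,o,R,m=c or cam(name); u=np.atleast_2d(u).astype(float)
    d=np.array(m['distortion'] if 'distortion' in m else np.zeros(5))
    n=cv2.undistortPoints(u[:,None],K,d)[:,0]; r=np.c_[n[:,0],-n[:,1],-np.ones(len(n))]@R.T
    return o+r*((np.atleast_1d(z)-o[2])/r[:,2])[:,None]
def w2pix(name,P,c=None):
    K,o,R,m=c or cam(name); q=(np.atleast_2d(P)-o)@R; q=q*[1,-1,-1]; u=q@K.T; return u[:,:2]/u[:,2:]
E
python3 -m pendant '[[[0,0,0],[0,0,-0.04],1],[[0,0,0],[0,0,-0.04],1],[[0,0,0],[0,0,-0.04],1],[[0,0,0],[0,0,-0.04],1],[[0,0,0],[0.027,-0.025,0],1],[[0,0,0],[0.027,-0.025,0],1],[[0,0,0],[0.027,-0.025,0],1],[[0,0,0],[0.027,-0.025,0],1],[[0,0,0],[0.027,-0.025,0],1],[[0,0,0],[0.027,-0.025,0],1],[[0,0,0],[0.027,-0.025,0],1],[[0,0,0],[0.027,-0.025,0],1]]'
python3 - <<'E'
from h import *
show(); print({k:v for k,v in camera_model('wrist').items()})
E
```

```text
clock: 1.8
tcp_pos: [0.345, -0.3596, 0.3643]
orientation: [0.0, 0.988, 0.156, -0.0]
force: [0.5, 0.4, 0.2]
opening: 0.0917
finger_force: 0.0
t 1.8 p [ 0.345  -0.3596  0.3643] phi 17.98 tilt [ 0.   -0.05] F [0.5 0.4 0.2] open 0.0917 ff 0.0 q [ 1.31  0.11 -0.61  1.69  0.06  1.36 -0.56]
{'K': array([[363.33172309,   0.        , 273.53602543],
       [  0.        , 363.33172309, 211.66513604],
       [  0.        ,   0.        ,   1.        ]]), 'mount': array([[ 1.92010699e-04,  9.55022261e-01,  2.96534053e-01,
         7.93449320e-02],
       [ 9.99999920e-01, -7.92112064e-05, -3.92407608e-04,
         3.08782971e-04],
       [-3.51269181e-04,  2.96534104e-01, -9.55022200e-01,
        -1.80148888e-01],
       [ 0.00000000e+00,  0.00000000e+00,  0.00000000e+00,
         1.00000000e+00]])}
```

```bash

python3 -m pendant '[[[0,0,0],[0.032,-0.026,0],1],[[0,0,0],[0.032,-0.026,0],1],[[0,0,0],[0.032,-0.026,0],1],[[0,0,0],[0.032,-0.026,0],1],[[0,0,0],[0.032,-0.026,0],1],[[0,0,0],[0.032,-0.026,0],1],[[0,0,-7.1],[0,0,0],1],[[0,0,-7.1],[0,0,0],1],[[0,0,-7.1],[0,0,0],1],[[0,0,-7.1],[0,0,0],1],[[0,0,-7.1],[0,0,0],1],[[0,0,-7.1],[0,0,0],1]]' | tail -1
python3 -m pendant '[[[0,0,-7.1],[0,0,0],1],[[0,0,-7.1],[0,0,0],1],[[0,0,-7.1],[0,0,0],1],[[0,0,0],[0,0,0],1]]' | tail -1
python3 - <<'E'
from h import *
show(); c=cam('wrist'); im=get_image('wrist'); cv2.imwrite('pics/w1.png',im)
for n in('rail','target','cradle','iris_foot','lens_foot','mirror_foot','carrier_a'):
    print(n,[(round(d['confidence'],2),np.round(d['location'],3).tolist(),np.round(w2pix('wrist',d['location'],c)[0]).tolist()) for d in mark_of(n,'wrist')])
cv2.imwrite('pics/w1b.png',cv2.resize(im,(800,600),interpolation=cv2.INTER_CUBIC))
E
```

```text
finger_force: 0.0
finger_force: 0.0
t 3.13 p [ 0.4788 -0.1536  0.3641] phi 82.14 tilt [ 0.01 -0.02] F [ 0.6 -1.4 -0.4] open 0.0918 ff 0.0 q [ 1.1   0.16 -0.94  1.68  0.13  1.37 -0.  ]
rail []
target [(0.7, [0.546, -0.133, 0.015], [319.0, 136.0])]
cradle [(0.61, [0.468, -0.048, -0.002], [256.0, 81.0])]
iris_foot [(0.57, [0.338, -0.038, -0.0], [165.0, 87.0]), (0.54, [0.562, -0.051, -0.003], [323.0, 74.0])]
lens_foot [(0.69, [0.447, -0.18, 0.002], [256.0, 175.0])]
mirror_foot []
carrier_a [(0.83, [0.561, -0.052, 0.001], [322.0, 75.0])]
```

View pics/w1b.png

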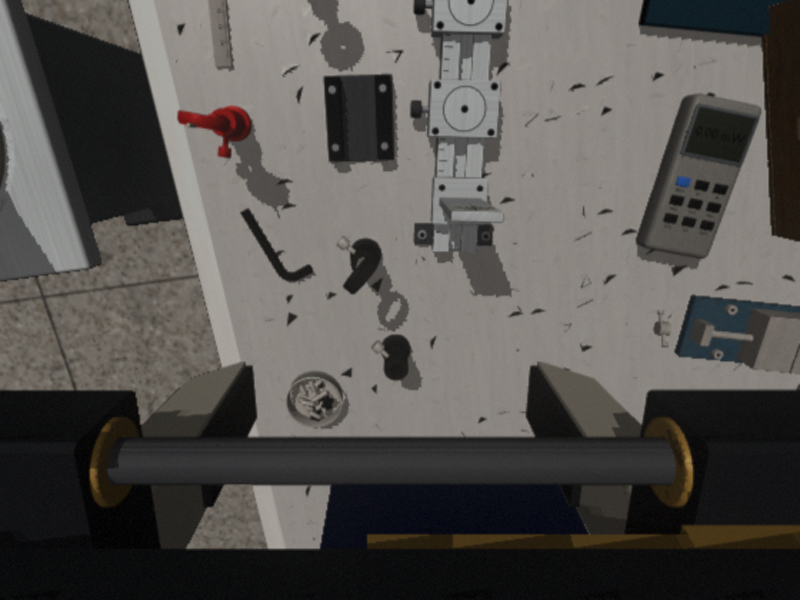

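Image up is +y and right is +x. The carrier ring is at (464,109), the target plate at (472,205), and the cradle's dark plate covers (324–396, 74–162). The lens ring is at (362,265), with an optic-less look-alike at (397,357). I'll now refine the rail heading and the cradle.

```bash
python3 - <<'E'
from h import *
c=cam('wrist'); f=lambda *a:np.array(a)*.7-.15
print('rings',pix2w('wrist',f((464,109),(471,3)),.034,c).round(4))
print('target top',pix2w('wrist',f((443,198),(503,210)),.147,c).round(4))
g=cv2.cvtColor(cv2.imread('pics/w1.png'),6)
# cradle: refine with the mask rectangle
m=(trace('cradle','wrist')[0]['mask']).astype(np.uint8)
cn=max(cv2.findContours(m,0,1)[0],key=cv2.contourArea); print(cv2.minAreaRect(cn),cn.reshape(-1,2).min(0),cn.reshape(-1,2).max(0))
b=cv2.boxPoints(cv2.minAreaRect(cn)); P=pix2w('wrist',b,.01,c); print(P.round(4),P.mean(0).round(4),[round(float(np.linalg.norm(P[i]-P[i-1])),4) for i in range(4)])
for u,n in ((None,'scene'),(None,'top')):
    pass
x0,y0,x1,y1=205,40,370,190
cr=cv2.resize(cv2.imread('pics/w1.png')[y0:y1,x0:x1],None,fx=4.8,fy=4,interpolation=cv2.INTER_CUBIC); cv2.imwrite('pics/w1c.png',cv2.resize(cv2.imread('pics/w1.png')[y0:y1,x0:x1],None,fx=4,fy=4,interpolation=cv2.INTER_CUBIC))
E
```

```text
rings [[ 0.5599 -0.0559  0.034 ]
 [ 0.5747  0.0297  0.034 ]]
target top [[ 0.5223 -0.1206  0.147 ]
 [ 0.5664 -0.136   0.147 ]]
((251.00648498535156, 82.22837829589844), (59.86128616333008, 47.294979095458984), 88.36341857910156) [227  52] [275 112]
[[ 0.4345 -0.0068  0.01  ]
 [ 0.4982 -0.0142  0.01  ]
 [ 0.4895 -0.0919  0.01  ]
 [ 0.4228 -0.0842  0.01  ]] [ 0.4612 -0.0493  0.01  ] [0.0783, 0.0641, 0.0782, 0.0671]
```

View pics/w1c.png

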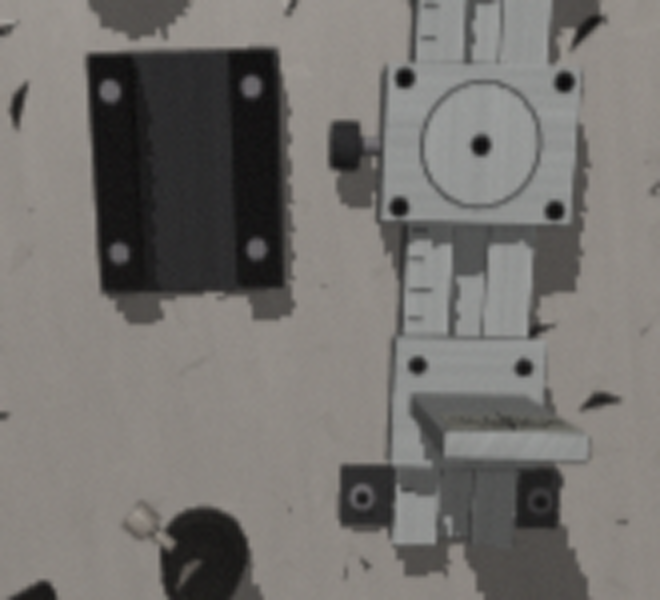

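```bash
python3 - <<'E'
from h import *
c=cam('wrist'); f=lambda *a:np.array(a)/4.+[205,40]-.4
def an(a,b): d=a-b; return round(float(np.degrees(np.arctan2(d[1],d[0]))),2)
for nm,z,pts in(('carrier',.034,[(404,78),(565,82),(399,207),(555,210)]),('carrieredge',.034,[(383,65),(580,68),(379,220),(572,223)]),('cradle',.02,[(110,91),(251,87),(119,253),(257,249)]),('cr edges',.02,[(88,55),(277,50),(102,292),(284,288)])):
    P=pix2w('wrist',f(*pts),z,c); print(nm,P.mean(0).round(4),'long',an(P[0],P[2]),an(P[1],P[3]),'cross',an(P[1],P[0])+90,an(P[3],P[2])+90,[round(float(np.linalg.norm(P[i]-P[j])),4) for i,j in((0,2),(1,3),(0,1),(2,3))])
print('ring',pix2w('wrist',f((481,145)),.034,c).round(4))
P=pix2w('wrist',f((445,447),(588,447)),.147,c);print('plate top',P.round(4),P.mean(0).round(4),np.linalg.norm(P[0]-P[1]))
print('rail end corners',pix2w('wrist',f((394,545),(514,545)),.024,c).round(4))
# averages
a=np.array([[.587,.12],[.574,.033],[.562,-.052]]);print('fit',np.degrees(np.arctan2(*(a[0]-a[2])[::-1])))
delta(.5495,-.135,.3,81.7)
E
```

```text
carrier [ 0.56   -0.0555  0.034 ] long 80.95 80.4 cross 80.53 80.8 [0.0398, 0.0396, 0.0524, 0.052]
carrieredge [ 0.5593 -0.0555  0.034 ] long 81.5 82.2 cross 81.03999999999999 81.0 [0.0479, 0.0479, 0.064, 0.0645]
cradle [ 0.4613 -0.049   0.02  ] long 83.34 83.85 cross 83.35 83.44 [0.052, 0.0519, 0.0473, 0.0477]
cr edges [ 0.4624 -0.0501  0.02  ] long 83.33 83.69 cross 83.24 83.06 [0.0761, 0.0763, 0.0629, 0.0634]
ring [[ 0.5601 -0.0555  0.034 ]]
plate top [[ 0.5271 -0.1352  0.147 ]
 [ 0.5656 -0.1407  0.147 ]] [ 0.5463 -0.138   0.147 ] 0.03890138814664227
rail end corners [[ 0.5165 -0.1866  0.024 ]
 [ 0.5597 -0.1927  0.024 ]]
fit 81.73003841301887
shift tool [0.0285 0.0673 0.064 ] turn z 0.14 shift after turn [0.0286 0.0672 0.064 ]
```

```bash

python3 -m pendant '[[[0,0,0.74],[0,0,0],1],[[0,0,0],[0.0133,0.0324,0],1],[[0,0,0],[0.0133,0.0324,0],1],[[0,0,0],[0,0,0.035],1],[[0,0,0],[0,0,0.035],1],[[0,0,0],[0,0,0.035],1],[[0,0,0],[0,0,0.035],1],[[0,0,0],[0,0,0.035],1],[[0,0,0],[0,0,0],1]]' | tail -1
python3 - <<'E'
from h import *
show(); c=cam('wrist'); im=get_image('wrist'); cv2.imwrite('pics/w2.png',im); delta(.5468,-.137,.099,81.4)
m=trace('target','wrist')[0]; print(m['confidence'],cv2.boundingRect(m['mask'].astype(np.uint8)))
E
```

```text
finger_force: 0.0
t 4.33 p [ 0.5419 -0.1372  0.1824] phi 81.08 tilt [-0.63  0.19] F [-2.  -0.3  0.2] open 0.0915 ff 0.0 q [ 0.87  0.47 -0.87  1.78  0.4   1.09 -0.3 ]
shift tool [0.0004 0.0033 0.0869] turn z -0.29 shift after turn [0.0005 0.0027 0.087 ]
0.83 (252, 164, 63, 72)
```

View pics/w2.png

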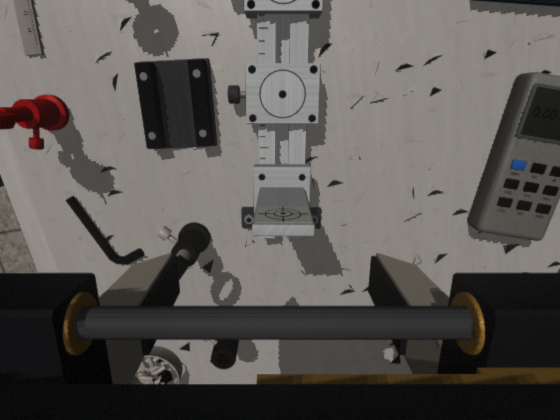

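Target plate sits centred below at (285,210). The lens is close beside the left finger, so I'll descend with the gripper partly closed.

```bash

python3 -m pendant '[[[0,0,-0.2],[0.0005,0.003,0],0.65],[[0,0,0],[0,0,0],0.65],[[0,0,0],[0,0,0],0.65],[[0,0,0],[0,0,0],0.65]]' | tail -1
python3 - <<'E'
from h import *
show(); delta(.5468,-.137,.099,81.4)
c=cam('wrist'); im=get_image('wrist'); m=trace('target','wrist')[0]['mask'].astype(np.uint8); x,y,w,h=cv2.boundingRect(m)
r=np.where(m[y+h-4])[0]; print(x,y,w,h,r.min(),r.max()); P=pix2w('wrist',[(r.min(),y+h-4),(r.max()+1,y+h-4)],.147,c); print(P.round(4),P.mean(0))
print(w2pix('wrist',[[.5468,-.137,.147]],c))
E
```

```text
finger_force: 0.0
t 4.77 p [ 0.5511 -0.1376  0.1907] phi 81.33 tilt [ 0.15 -0.07] F [-0.9 -0.5  0.3] open 0.0696 ff 0.0 q [ 0.87  0.47 -0.87  1.77  0.4   1.09 -0.29]
shift tool [ 0.     -0.0046  0.0917] turn z -0.07 shift after turn [-0.0001 -0.0043  0.0917]
238 163 61 72 240 297
[[ 0.5283 -0.1374  0.147 ]
 [ 0.5659 -0.1431  0.147 ]] [ 0.54705797 -0.14025625  0.147     ]
[[267.84533752 226.42971229]]
```

```bash

python3 -m pendant '[[[0,0,0],[-0.002,-0.004,0.01],0.65],[[0,0,0],[0,0,0.025],0.65],[[0,0,0],[0,0,0.025],0.65],[[0,0,0],[0,0,0.02],0.65],[[0,0,0],[0,0,0.011],0.65],[[0,0,0],[0,0,0],0.65],[[0,0,0],[0,0,0],0],[[0,0,0],[0,0,0],0],[[0,0,0],[0,0,0],0],[[0,0,0],[0,0,0],0],[[0,0,0],[0,0,0],0]]' 
python3 - <<'E'
from h import *
show(); c=cam('wrist'); im=get_image('wrist'); cv2.imwrite('pics/w3.png',im)
E
```

```text
clock: 5.78
tcp_pos: [0.5469, -0.1389, 0.0993]
orientation: [0.001, 0.758, 0.652, 0.001]
force: [0.6, -0.3, 2.8]
opening: 0.0394
finger_force: 30.0
t 5.78 p [ 0.5469 -0.1389  0.0993] phi 81.34 tilt [ 0.14 -0.05] F [ 0.6 -0.3  2.8] open 0.0394 ff 30.0 q [ 0.81  0.57 -0.8   1.85  0.51  0.93 -0.37]
```

```bash

python3 -m pendant '[[[0,0,0],[-0.005,0,0],0],[[0,0,0],[-0.01,0,0],0],[[0,0,0],[-0.01,0,0],0],[[0,0,0],[-0.01,0,0],0],[[0,0,0],[-0.01,0,0],0],[[0,0,0],[0,0,0],0]]' | sed -n 2,5p
python3 -m pendant '[[[0,0,0],[-0.01,0,0],0],[[0,0,0],[-0.01,0,0],0],[[0,0,0],[-0.01,0,0],0],[[0,0,0],[-0.01,0,0],0],[[0,0,0],[-0.007,0,0],0],[[0,0,0],[0,0,0],0],[[0,0,0],[0,0,0],0],[[0,0,0],[0,0,0],0]]'  | sed -n 2,5p
python3 - <<'E'
from h import *
show(); c=cam('wrist'); im=get_image('wrist'); cv2.imwrite('pics/w4.png',im)
E
```

```text
tcp_pos: [0.5404, -0.1775, 0.0982]
orientation: [-0.001, 0.756, 0.654, 0.002]
force: [-0.3, -1.5, -0.1]
opening: 0.0289
tcp_pos: [0.5319, -0.2294, 0.0981]
orientation: [-0.0, 0.758, 0.652, 0.0]
force: [-0.6, -0.1, -0.1]
opening: 0.0005
t 7.0 p [ 0.5319 -0.2294  0.0981] phi 81.34 tilt [0.01 0.02] F [-0.6 -0.1 -0.1] open 0.0005 ff 0.0 q [ 0.95  0.6  -0.78  1.81  0.51  0.95 -0.21]
```

View pics/w4.png

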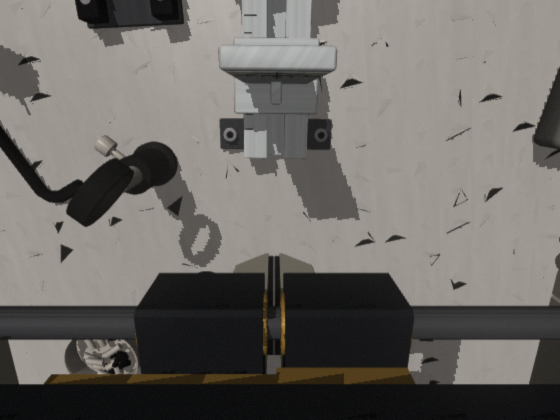

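The fingers are shut and empty: they slipped off the plate, which is still upright in the slot at (277,55). I'll measure how far it moved.

```bash
python3 - <<'E'
from h import *
c=cam('wrist')
print(pix2w('wrist',[(220,60),(335,60),(220,71),(335,71),(220,48),(335,48)],.147,c).round(4))
print('block end',pix2w('wrist',[(236,112),(318,112)],.042,c).round(4),'rail end',pix2w('wrist',[(245,157),(307,157)],.024,c).round(4))
print([(d['confidence'],d['location'].round(4) if hasattr(d['location'],'round') else d['location']) for d in mark_of('target','wrist')])
E
```

```text
[[ 0.5274 -0.1353  0.147 ]
 [ 0.5655 -0.1411  0.147 ]
 [ 0.5267 -0.1387  0.147 ]
 [ 0.5652 -0.1445  0.147 ]
 [ 0.5281 -0.1317  0.147 ]
 [ 0.5659 -0.1374  0.147 ]]
block end [[ 0.5187 -0.1544  0.042 ]
 [ 0.5696 -0.1621  0.042 ]] rail end [[ 0.5176 -0.1856  0.024 ]
 [ 0.5605 -0.1921  0.024 ]]
[(0.82, [0.5461, -0.1334, 0.0121])]
```

The target hardly moved. A high grip probably tips and jams it in the slot, so I'll regrip lower and creep while reading the force.

```bash

python3 -m pendant '[[[0,0,0],[0,0,0],0.65],[[0,0,0],[0,0,0],0.65],[[0,0,0],[0,0,0],0.65],[[0,0,0],[0.02,0,0],0.65],[[0,0,0],[0.03,0,0],0.65],[[0,0,0],[0.025,0,0],0.65],[[0,0,0],[0.0175,0,0.008],0.65],[[0,0,0],[0,0,0],0.65],[[0,0,0],[0,0,0],0],[[0,0,0],[0,0,0],0],[[0,0,0],[0,0,0],0],[[0,0,0],[0,0,0],0]]' 
for i in 1 2 3; do python3 -m pendant '[[[0,0,0],[-0.001,0,0],0],[[0,0,0],[-0.001,0,0],0],[[0,0,0],[-0.001,0,0],0]]' | sed -n 2,6p; done
```

```text
clock: 8.1
tcp_pos: [0.5456, -0.1399, 0.0899]
orientation: [0.0, 0.759, 0.651, -0.0]
force: [0.1, 0.7, -0.9]
opening: 0.0393
finger_force: 29.9
tcp_pos: [0.5452, -0.1416, 0.09]
orientation: [-0.0, 0.759, 0.651, -0.0]
force: [-0.1, -0.0, -2.1]
opening: 0.0396
finger_force: 29.9
tcp_pos: [0.5448, -0.1442, 0.09]
orientation: [-0.0, 0.758, 0.652, -0.0]
force: [0.6, 0.8, -0.5]
opening: 0.0396
finger_force: 29.9
tcp_pos: [0.5443, -0.1472, 0.09]
orientation: [-0.0, 0.758, 0.652, -0.0]
force: [-0.0, 0.0, -1.1]
opening: 0.0395
finger_force: 29.9
```

```bash

python3 -m pendant '[[[0,0,0],[-0.002,0,0],0],[[0,0,0],[-0.002,0,0],0],[[0,0,0],[-0.002,0,0],0],[[0,0,0],[-0.002,0,0],0],[[0,0,0],[-0.002,0,0],0]]' | sed -n 2,6p
python3 - <<'E'
from h import *
show(); c=cam('wrist'); im=get_image('wrist'); cv2.imwrite('pics/w5.png',im)
print(mark_of('target','wrist'))
E
```

```text
tcp_pos: [0.5428, -0.1574, 0.09]
orientation: [0.0, 0.759, 0.652, -0.0]
force: [-0.0, -0.0, -2.2]
opening: 0.0395
finger_force: 29.9
t 9.27 p [ 0.5428 -0.1574  0.09  ] phi 81.33 tilt [-0.01 -0.01] F [-0.  -0.  -2.2] open 0.0395 ff 29.9 q [ 0.84  0.59 -0.79  1.85  0.52  0.92 -0.35]
[{'location': [0.5451, -0.1532, 0.0126], 'confidence': 0.7}]
```

View pics/w5.png

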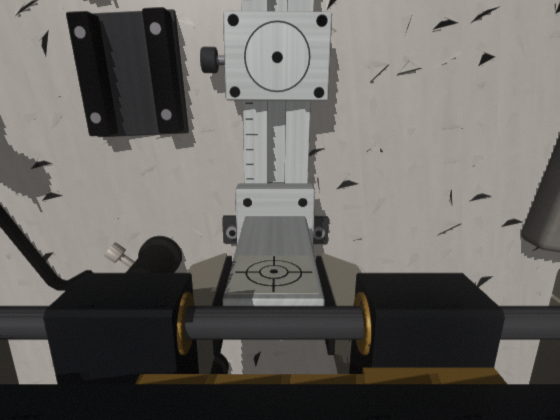

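It now moves with the gripper (mark at −0.153, was −0.133). I'll keep the slow pace.

```bash

for i in 1 2 3; do python3 -m pendant '[[[0,0,0],[-0.002,0,0],0],[[0,0,0],[-0.002,0,0],0],[[0,0,0],[-0.002,0,0],0],[[0,0,0],[-0.002,0,0],0],[[0,0,0],[-0.002,0,0],0],[[0,0,0],[-0.002,0,0],0],[[0,0,0],[-0.002,0,0],0],[[0,0,0],[-0.002,0,0],0],[[0,0,0],[-0.002,0,0],0],[[0,0,0],[-0.002,0,0],0],[[0,0,0],[-0.002,0,0],0],[[0,0,0],[-0.002,0,0],0]]' | sed -n 2,6p; done
python3 - <<'E'
from h import *
show(); c=cam('wrist'); im=get_image('wrist'); cv2.imwrite('pics/w6.png',im)
print(mark_of('target','wrist'))
E
```

```text
tcp_pos: [0.5393, -0.1809, 0.0901]
orientation: [0.0, 0.758, 0.652, 0.0]
force: [0.3, 0.1, -2.1]
opening: 0.0395
finger_force: 29.9
tcp_pos: [0.5357, -0.2047, 0.09]
orientation: [0.0, 0.758, 0.652, 0.0]
force: [0.3, 0.1, -1.9]
opening: 0.0392
finger_force: 29.9
tcp_pos: [0.5321, -0.2284, 0.09]
orientation: [-0.0, 0.758, 0.652, 0.0]
force: [1.2, 0.7, -2.0]
opening: 0.0401
finger_force: 29.9
t 12.37 p [ 0.5321 -0.2284  0.09  ] phi 81.34 tilt [0. 0.] F [ 1.2  0.7 -2. ] open 0.0401 ff 29.9 q [ 0.94  0.61 -0.78  1.82  0.52  0.93 -0.22]
[{'location': [0.5343, -0.2257, 0.0127], 'confidence': 0.94}]
```

View pics/w6.png

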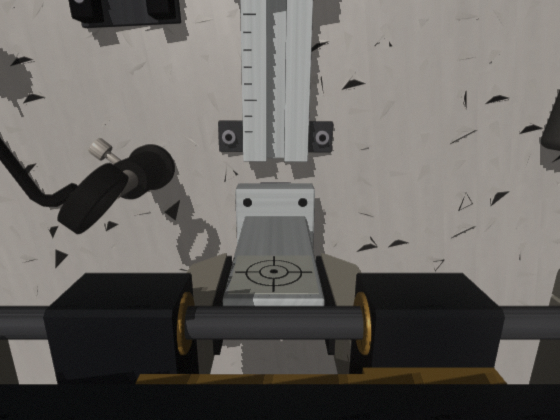

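Target is out of the slot, clear of the rail end. Lifting it and carrying it to the cradle.

```bash

python3 -m pendant '[[[0,0,0],[0,0,-0.003],0],[[0,0,0],[0,0,-0.006],0],[[0,0,0],[0,0,-0.012],0],[[0,0,0],[0,0,-0.018],0],[[0,0,0],[0,0,-0.02],0],[[0,0,0],[0,0,-0.02],0],[[0,0,0],[0,0,-0.02],0],[[0,0,0],[0,0,-0.012],0],[[0,0,0],[0,0,-0.006],0]]' | sed -n 2,6p
python3 -m pendant '[[[0,0,0],[0.006,-0.0035,0],0],[[0,0,0],[0.0127,-0.0075,0],0],[[0,0,0],[0.02,-0.0117,0],0],[[0,0,0],[0.022,-0.013,0],0],[[0,0,0],[0.022,-0.013,0],0],[[0,0,0],[0.022,-0.013,0],0],[[0,0,0],[0.022,-0.013,0],0],[[0,0,0],[0.02,-0.0117,0],0],[[0,0,0],[0.012,-0.007,0],0],[[0,0,0],[0.006,-0.0035,0],0],[[0,0,-1],[0,0,0],0],[[0,0,-1],[0,0,0],0]]' | sed -n 2,6p
python3 - <<'E'
from h import *
show(); delta(.4613,-.051,.125,83.4); c=cam('wrist'); im=get_image('wrist'); cv2.imwrite('pics/w7.png',im)
print(mark_of('target','wrist'),mark_of('cradle','wrist'))
E
```

```text
tcp_pos: [0.5335, -0.2283, 0.21]
orientation: [0.002, 0.758, 0.652, 0.001]
force: [0.5, -0.1, -1.7]
opening: 0.0397
finger_force: 29.9
tcp_pos: [0.4611, -0.0515, 0.2068]
orientation: [0.0, 0.746, 0.665, -0.0]
force: [0.3, -0.1, -2.2]
opening: 0.0393
finger_force: 29.9
t 14.22 p [ 0.4611 -0.0515  0.2068] phi 83.43 tilt [-0.01 -0.04] F [ 0.3 -0.1 -2.2] open 0.0393 ff 29.9 q [ 0.94  0.25 -1.01  1.98  0.25  1.04 -0.29]
shift tool [0.0005 0.0001 0.0818] turn z 0.03 shift after turn [0.0005 0.0001 0.0818]
[{'location': [0.461, -0.0482, 0.131], 'confidence': 0.78}] [{'location': [0.4668, -0.0469, -0.0002], 'confidence': 0.68}]
```

View pics/w7.png

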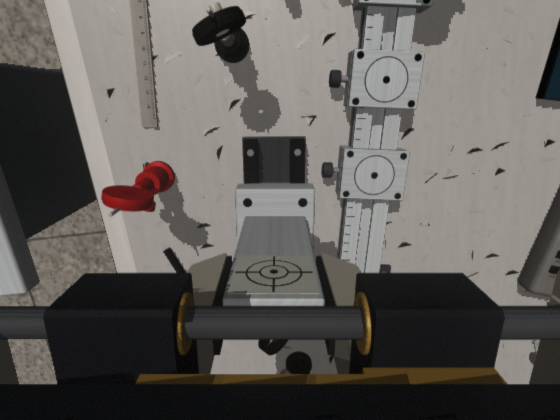

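```bash
python3 - <<'E'
from h import *
c=cam('wrist'); P=pix2w('wrist',[(250,153),(298,152)],.02,c); print(P.round(4),P.mean(0).round(4))
print('edges',pix2w('wrist',[(243,140),(306,140),(243,170),(306,170)],.02,c).round(4))
print('rings',pix2w('wrist',[(386,78.5),(374.5,174.5)],.034,c).round(4))
E
```

```text
[[ 0.4403 -0.0217  0.02  ]
 [ 0.4884 -0.0264  0.02  ]] [ 0.4644 -0.024   0.02  ]
edges [[ 0.4352 -0.0081  0.02  ]
 [ 0.4975 -0.0155  0.02  ]
 [ 0.4309 -0.038   0.02  ]
 [ 0.4948 -0.0456  0.02  ]]
rings [[ 0.5741  0.0328  0.034 ]
 [ 0.5605 -0.0552  0.034 ]]
```

```bash

python3 -m pendant '[[[0,0,0],[0.0005,0,0.01],0],[[0,0,0],[0,0,0.02],0],[[0,0,0],[0,0,0.02],0],[[0,0,0],[0,0,0.02],0],[[0,0,0],[0,0,0.018],0],[[0,0,0],[0,0,0.014],0],[[0,0,0],[0,0,0.008],0],[[0,0,0],[0,0,0.004],0],[[0,0,0],[0,0,0.002],0],[[0,0,0],[0,0,0],0]]' | sed -n 2,6p
python3 -m pendant '[[[0,0,0],[0,0,0.002],0],[[0,0,0],[0,0,0.0015],0],[[0,0,0],[0,0,0.001],0],[[0,0,0],[0,0,0],0]]' | sed -n 2,6p
```

```text
tcp_pos: [0.4614, -0.0503, 0.091]
orientation: [-0.0, 0.747, 0.665, 0.0]
force: [-0.6, 0.1, -0.8]
opening: 0.0397
finger_force: 29.9
tcp_pos: [0.4613, -0.0505, 0.0867]
orientation: [0.0, 0.747, 0.665, 0.0]
force: [-0.0, -0.2, -2.1]
opening: 0.0396
finger_force: 29.9
```

```bash

python3 -m pendant '[[[0,0,0],[0,0,0.0007],0],[[0,0,0],[0,0,0.0007],0],[[0,0,0],[0,0,0],0]]' | sed -n 2,4p
python3 -m pendant '[[[0,0,0],[0,0,0.0007],0],[[0,0,0],[0,0,0.0007],0],[[0,0,0],[0,0,0],0]]' | sed -n 2,4p
```

```text
tcp_pos: [0.4618, -0.0504, 0.0858]
orientation: [0.001, 0.747, 0.665, 0.0]
force: [-1.4, -0.9, 3.6]
tcp_pos: [0.4625, -0.0504, 0.0854]
orientation: [0.001, 0.747, 0.665, 0.0]
force: [-1.9, -0.3, 15.6]
```

```bash

python3 -m pendant '[[[0,0,0],[0,0,-0.0012],0],[[0,0,0],[0,0,0],0.6],[[0,0,0],[0,0,0],0.6],[[0,0,0],[0,0,0],0.6],[[0,0,0],[0,0,-0.01],0.6],[[0,0,0],[0,0,-0.02],0.6],[[0,0,0],[0,0,-0.03],0.6],[[0,0,0],[0,0,-0.04],0.6],[[0,0,0],[0,0,-0.04],0.6],[[0,0,0],[0,0,-0.04],0.6],[[0,0,0],[0,0,-0.04],0.6],[[0,0,0],[-0.04,0,0],0.6]]' | sed -n 2,6p
python3 -m pendant '[[[0,0,0],[-0.04,0,0],1],[[0,0,0],[-0.03,0,0],1],[[0,0,0],[-0.02,0,0],1],[[0,0,0],[0,0,0],1],[[0,0,0],[0,0,0],1]]' | sed -n 2,6p
python3 - <<'E'
from h import *
show(); c=cam('wrist'); im=get_image('wrist'); cv2.imwrite('pics/w8.png',im)
for n in('target','cradle','lens_foot'): print(n,mark_of(n,'wrist'))
E
```

```text
tcp_pos: [0.4624, -0.0818, 0.3135]
orientation: [0.005, 0.743, 0.67, 0.004]
force: [3.3, 1.6, 0.4]
opening: 0.0551
finger_force: 0.0
tcp_pos: [0.4457, -0.1802, 0.3051]
orientation: [-0.0, 0.748, 0.664, 0.0]
force: [0.7, 1.6, 0.3]
opening: 0.0838
finger_force: 0.0
t 17.45 p [ 0.4457 -0.1802  0.3051] phi 83.19 tilt [0.   0.05] F [0.7 1.6 0.3] open 0.0838 ff 0.0 q [ 1.22  0.15 -0.97  1.82  0.13  1.24  0.09]
target [{'location': [0.4622, -0.0456, 0.0091], 'confidence': 0.89}]
cradle []
lens_foot [{'location': [0.4446, -0.182, 0.0009], 'confidence': 0.74}, {'location': [0.5638, -0.0506, -0.0005], 'confidence': 0.23}]
```

View pics/w8.png

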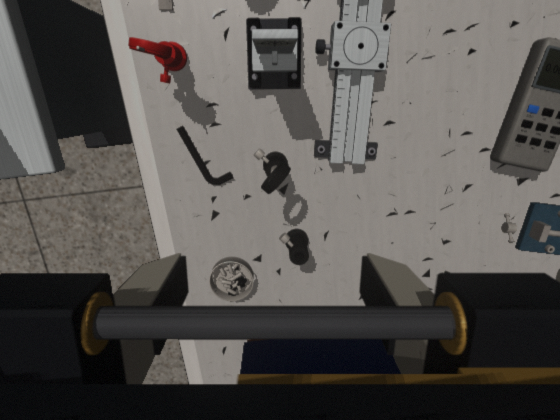

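Target stands parked and lined up in the cradle at (275,50). On to the iris first, as the order requires.

```bash

python3 -m pendant '[[[0,0,0],[0.025,-0.004,0],1],[[0,0,0],[0.035,-0.0055,0],1],[[0,0,0],[0.04,-0.006,0],1],[[0,0,0],[0.04,-0.006,0],1],[[0,0,0],[0.04,-0.006,0],1],[[0,0,0],[0.04,-0.006,0],1],[[0,0,0],[0.025,-0.004,0],1],[[0,0,0],[0.014,-0.002,0],1],[[0,0,0],[0,0,0],1],[[0,0,0],[0,0,0],1]]' | sed -n 2,3p
python3 - <<'E'
from h import *
show(); c=cam('wrist'); im=get_image('wrist'); cv2.imwrite('pics/w9.png',im)
for n in('iris_foot','carrier_a','target','mirror_foot'): print(n,[(round(d['confidence'],2),np.round(d['location'],4)) for d in mark_of(n,'wrist')])
cv2.imwrite('pics/w9b.png',cv2.resize(im[0:260],None,fx=1.42,fy=1.42,interpolation=cv2.INTER_CUBIC))
t=[d for d in trace('iris_foot','wrist')]; print([(round(d['confidence'],2),cv2.boundingRect(d['mask'].astype(np.uint8))) for d in t])
E
```

```text
tcp_pos: [0.4365, 0.0838, 0.305]
orientation: [0.0, 0.746, 0.666, -0.0]
t 18.48 p [0.4365 0.0838 0.305 ] phi 83.59 tilt [ 0.01 -0.03] F [ 0.6 -0.  -0.9] open 0.0915 ff 0.0 q [ 0.92  0.07 -1.2   1.89  0.07  1.23 -0.42]
iris_foot [(0.89, array([ 0.3367, -0.0379, -0.003 ])), (0.82, array([0.4358, 0.0788, 0.0013]))]
carrier_a [(0.66, array([ 5.594e-01, -5.090e-02,  2.000e-04])), (0.62, array([0.593 , 0.1147, 0.0013])), (0.6, array([ 0.5741,  0.0356, -0.001 ]))]
target [(0.59, array([ 0.4625, -0.044 ,  0.0097])), (0.37, array([ 0.4445, -0.1796,  0.0029]))]
mirror_foot []
[(0.97, (186, 241, 41, 59)), (0.94, (256, 142, 35, 45))]
```

View pics/w9b.png

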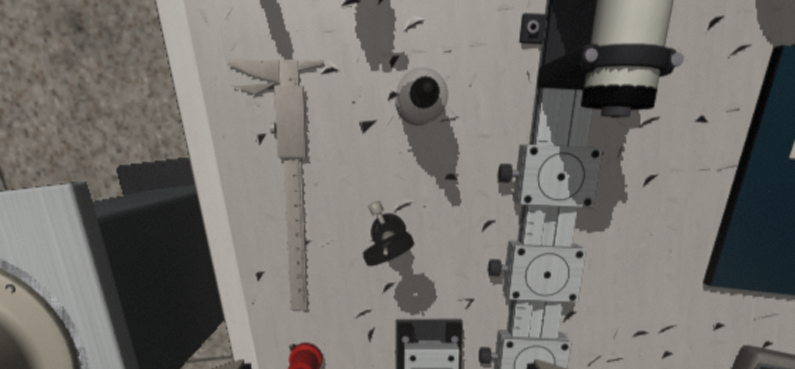

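```bash
python3 - <<'E'
from h import *
c=cam('wrist'); im=cv2.imread('pics/w9.png')
print('rings',pix2w('wrist',np.array([(561,176.5),(547,274.5)])/1.42,.034,c).round(4))
m=[d['mask'] for d in trace('iris_foot','wrist')]; 
cv2.imwrite('pics/w9c.png',cv2.resize(im[130:195,240:310],None,fx=8,fy=8,interpolation=cv2.INTER_CUBIC))
E
```

```text
rings [[0.5878 0.1141 0.034 ]
 [0.5736 0.0291 0.034 ]]
```

View pics/w9c.png

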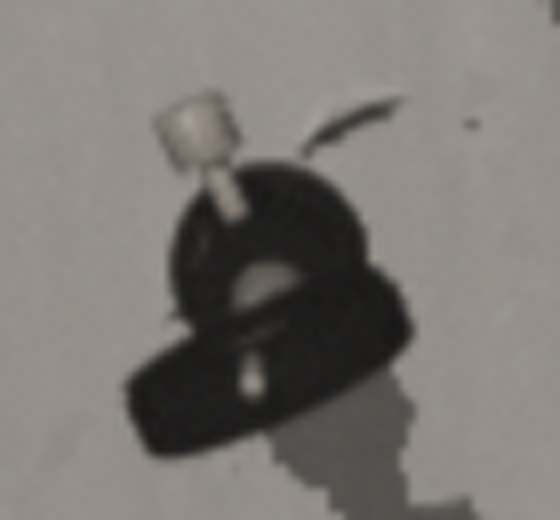

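Crop: disc ends are at (142,425) and (400,300), pin tip at (251,385) and thumbscrew at (198,130) in 8× crop pixels. I'll turn these into a pose.

```bash
cat >> h.py <<'E'
def ang(a,b): d=np.array(a)-np.array(b); return round(float(np.degrees(np.arctan2(d[1],d[0]))),1)
E
python3 - <<'E'
from h import *
c=cam('wrist'); f=lambda *a:np.array(a)/8.+[240,130]-.45
E=pix2w('wrist',f((142,425),(400,300)),.089,c); print('disc ends',E.round(4),E.mean(0).round(4),np.linalg.norm(E[0]-E[1]),ang(E[1],E[0])+90)
for a in (((165,457),(405,345)),((130,385),(375,268))):
    L=pix2w('wrist',f(*a),.089,c); print(ang(L[1],L[0])+90)
pn=pix2w('wrist',f((251,385)),.124,c)[0]; t=pix2w('wrist',f((198,130)),.026,c)[0]; fo=pix2w('wrist',f((268,250)),.015,c)[0]
print('pin',pn.round(4),'screw',t.round(4),np.linalg.norm(t-pn),ang(t,pn),ang(t,E.mean(0)),'foot',fo.round(4))
delta(pn[0],pn[1],.12,106)
E
```

```text
disc ends [[0.417  0.0743 0.089 ]
 [0.4545 0.0875 0.089 ]] [0.4357 0.0809 0.089 ] 0.03977045099808207 109.4
108.7
109.0
pin [0.4339 0.0854 0.124 ] screw [0.4273 0.1063 0.026 ] 0.10042466886199207 107.6 108.4 foot [0.4357 0.0845 0.015 ]
shift tool [ 0.0036 -0.0036  0.1849] turn z -22.77 shift after turn [ 0.0046 -0.0019  0.1849]
```

```bash

python3 -m pendant '[[[0,0,-6.3],[0,0,0],0.7],[[0,0,-6.3],[0,0,0],0.7],[[0,0,-6.3],[0,0,0],0.7],[[0,0,-6.3],[0,0,0],0.7],[[0,0,0],[0,-0.0013,0.02],0.7],[[0,0,0],[0,0,0.035],0.7],[[0,0,0],[0,0,0.035],0.7],[[0,0,0],[0,0,0.025],0.7],[[0,0,0],[0,0,0.01],0.7],[[0,0,0],[0,0,0],0.7],[[0,0,0],[0,0,0],0.7]]' | sed -n 2,6p
python3 - <<'E'
from h import *
show(); delta(.4352,.0835,.07,108.8); c=cam('wrist'); im=get_image('wrist'); cv2.imwrite('pics/w10.png',im)
print([(round(d['confidence'],2),np.round(d['location'],4)) for d in mark_of('iris_foot','wrist')])
for d in trace('iris_foot','wrist'):
    m=d['mask'].astype(np.uint8); print(round(d['confidence'],2),cv2.boundingRect(m),cv2.minAreaRect(cv2.findNonZero(m)))
E
```

```text
tcp_pos: [0.4361, 0.0824, 0.1806]
orientation: [-0.0, 0.584, 0.812, 0.0]
force: [0.6, -0.5, 0.6]
opening: 0.0643
finger_force: 0.0
t 19.75 p [0.4361 0.0824 0.1806] phi 108.55 tilt [-0.    0.05] F [ 0.6 -0.5  0.6] open 0.0643 ff 0.0 q [ 0.76  0.3  -1.15  2.05  0.33  0.99 -0.23]
shift tool [ 0.0013 -0.0005  0.1106] turn z -0.25 shift after turn [ 0.0014 -0.0004  0.1106]
[(0.79, array([ 0.3384, -0.0384, -0.0022])), (0.75, array([ 4.372e-01,  8.170e-02, -2.000e-04]))]
0.86 (129, 242, 39, 38) ((149.30003356933594, 260.4000244140625), (30.4105224609375, 38.013153076171875), 26.56505012512207)
0.6 (248, 153, 53, 65) ((267.2983703613281, 189.9854736328125), (66.30570983886719, 50.19141387939453), 67.5572509765625)
```

```bash
cat >> h.py <<'E'
def rim(name,zc,ctr,ph,half,thr=60,im=None):
    # dark extent along tool y at several image rows, compared with the expected ends
    c=cam('wrist'); u=np.array([-np.sin(np.radians(ph)),np.cos(np.radians(ph)),0])*0
    a=np.radians(ph); ty=np.array([np.sin(a),-np.cos(a),0]); P=np.array([*ctr,zc]); print('expected ends',w2pix('wrist',[P-half*ty,P+half*ty],c).round(1).tolist())
    best=[d for d in trace(name,'wrist')]
    e=w2pix('wrist',[P],c)[0]
    m=min((d['mask'] for d in best),key=lambda m:np.hypot(*(np.argwhere(m).mean(0)[::-1]-e)))
    ys=np.where(m.any(1))[0]
    for r in range(ys.max()-32,ys.max()+1,3):
        x=np.where(m[r])[0]
        if len(x): print(r,x.min(),x.max(),end=' | ')
    print()
E
python3 - <<'E'
from h import *
get_image('wrist'); rim('iris_foot',.089,(.4352,.0835),108.6,.02)
E
```

```text
expected ends [[247.3, 203.6], [298.6, 203.5]]
246 139 162 | 249 137 164 | 252 135 165 | 255 134 165 | 258 133 165 | 261 131 164 | 264 129 162 | 267 128 159 | 270 128 155 | 273 144 152 | 276 146 151 |
```

```bash
python3 - <<'E'
from h import *
g=cv2.cvtColor(cv2.imread('pics/w10.png'),6)
for r in range(180,222,4):
    x=np.where(g[r,225:325]<45)[0]+225; print(r,(x.min(),x.max()) if len(x) else None,end=' | ')
E
```

```text
180 (np.int64(259), np.int64(289)) | 184 (np.int64(259), np.int64(289)) | 188 (np.int64(259), np.int64(288)) | 192 (np.int64(261), np.int64(287)) | 196 (np.int64(253), np.int64(295)) | 200 (np.int64(250), np.int64(298)) | 204 (np.int64(249), np.int64(299)) | 208 (np.int64(249), np.int64(299)) | 212 (np.int64(250), np.int64(298)) | 216 (np.int64(260), np.int64(289)) | 220 None |
```

```bash

python3 -m pendant '[[[0,0,0],[0,0,0.02],0.7],[[0,0,0],[0,0,0.03],0.7],[[0,0,0],[0,0,0.03],0.7],[[0,0,0],[0,0,0.02],0.7],[[0,0,0],[0,0,0.0105],0.7],[[0,0,0],[0,0,0],0.7],[[0,0,0],[0,0,0],0.55],[[0,0,0],[0,0,0],0.5],[[0,0,0],[0,0,0],0],[[0,0,0],[0,0,0],0],[[0,0,0],[0,0,0],0],[[0,0,0],[0,0,0],0]]' | sed -n 2,6p
```

```text
tcp_pos: [0.4367, 0.082, 0.0703]
orientation: [0.001, 0.584, 0.812, 0.001]
force: [-1.1, -0.4, 5.9]
opening: 0.0366
finger_force: 30.0
```

```bash

python3 -m pendant '[[[0,0,0],[0,0,-0.003],0],[[0,0,0],[0,0,-0.006],0],[[0,0,0],[0,0,-0.012],0],[[0,0,0],[0,0,-0.02],0],[[0,0,0],[0,0,-0.02],0],[[0,0,0],[0,0,-0.02],0],[[0,0,0],[0,0,-0.012],0],[[0,0,0],[0,0,-0.006],0],[[0,0,0],[0,0,0],0],[[0,0,0],[0,0,0],0]]' | sed -n 2,6p
python3 - <<'E'
from h import *
show(); get_image('wrist')
print([(round(d['confidence'],2),np.round(d['location'],4)) for d in mark_of('iris_foot','wrist')])
E
```

```text
tcp_pos: [0.4353, 0.0815, 0.1681]
orientation: [0.0, 0.584, 0.812, -0.0]
force: [0.7, -0.8, -2.0]
opening: 0.0366
finger_force: 29.4
t 21.83 p [0.4353 0.0815 0.1681] phi 108.52 tilt [-0.02 -0.04] F [ 0.7 -0.8 -2. ] open 0.0366 ff 29.4 q [ 0.74  0.32 -1.13  2.07  0.36  0.96 -0.26]
[(0.86, array([0.4337, 0.0824, 0.0987])), (0.84, array([ 0.3394, -0.0382, -0.0017]))]
```

```bash

python3 -m pendant '[[[0,0,3],[0,0,0],0],[[0,0,6.5],[0,0,0],0],[[0,0,7],[0,0,0],0],[[0,0,6.5],[0,0,0],0],[[0,0,4.3],[0,0,0],0]]' | sed -n 2,3p
python3 -m pendant '[[[0,0,0],[0.0024,0.006,0],0],[[0,0,0],[0.0048,0.012,0],0],[[0,0,0],[0.007,0.018,0],0],[[0,0,0],[0.0087,0.022,0],0],[[0,0,0],[0.0087,0.022,0],0],[[0,0,0],[0.0087,0.022,0],0],[[0,0,0],[0.007,0.018,0],0],[[0,0,0],[0.0056,0.0133,0],0],[[0,0,0],[0.0032,0.008,0],0],[[0,0,0],[0.0018,0.004,0],0],[[0,0,0],[0,0,0],0],[[0,0,0],[0,0,0],0]]' | sed -n 2,6p
python3 - <<'E'
from h import *
show(); delta(.5878,.1165,.12,81.2); c=cam('wrist'); im=get_image('wrist'); cv2.imwrite('pics/w11.png',im)
for n in('iris_foot','carrier_a'): print(n,[(round(d['confidence'],2),np.round(d['location'],4)) for d in mark_of(n,'wrist')])
get_image('scene')
for n in('iris_foot','carrier_a'): print(n,[(round(d['confidence'],2),np.round(d['location'],4)) for d in mark_of(n,'scene')])
E
```

```text
tcp_pos: [0.4349, 0.082, 0.1675]
orientation: [-0.001, 0.761, 0.649, -0.001]
tcp_pos: [0.5872, 0.1172, 0.1679]
orientation: [-0.0, 0.759, 0.651, -0.001]
force: [-0.4, 0.3, -2.1]
opening: 0.0365
finger_force: 29.4
t 23.35 p [0.5872 0.1172 0.1679] phi 81.3 tilt [-0.08 -0.01] F [-0.4  0.3 -2.1] open 0.0365 ff 29.4 q [ 0.4   0.57 -0.89  1.71  0.49  1.1  -0.78]
shift tool [-0.0006  0.0007  0.0479] turn z 0.1 shift after turn [-0.0006  0.0007  0.0479]
iris_foot [(0.67, array([0.5883, 0.1176, 0.0989]))]
carrier_a [(0.87, array([0.5912, 0.1141, 0.0022])), (0.87, array([ 5.628e-01, -5.220e-02, -1.000e-04]))]
iris_foot [(0.73, array([ 0.3402, -0.0352, -0.0042])), (0.7, array([ 3.459e-01,  3.322e-01, -1.000e-04])), (0.61, array([0.5904, 0.115 , 0.0995]))]
carrier_a [(0.88, array([ 0.5858,  0.1187, -0.0008])), (0.76, array([ 5.593e-01, -5.620e-02,  1.000e-04])), (0.75, array([ 0.5741,  0.0309, -0.0022]))]
```

```bash
cat >> h.py <<'E'
def screws(pic,ctr,ph=81.2,ex=.0199,ey=.0262,z=.034,c=None,w=9):
    c=c or cam('wrist'); g=cv2.cvtColor(cv2.imread(pic),6).astype(float); a=np.radians(ph)
    tx=np.array([np.cos(a),np.sin(a),0]);ty=np.array([np.sin(a),-np.cos(a),0]); P=np.array([*ctr,z])
    for sx,sy in((0,0),(1,-1),(1,1),(-1,-1),(-1,1)):
        Q=P+sx*ex*tx+sy*ey*ty; e=w2pix('wrist',[Q],c)[0]; x0,y0=np.round(e).astype(int)-w
        if x0<0 or y0<0: print((sx,sy),'out');continue
        t=g[y0:y0+2*w+1,x0:x0+2*w+1]; t=cv2.GaussianBlur(t,(0,0),1)
        if t.shape!=(2*w+1,2*w+1): print((sx,sy),'out'); continue
        # darkest compact spot
        i=np.unravel_index(np.argmin(t),t.shape); k=t<(t.min()+np.median(t))/2; n,l=cv2.connectedComponents(k.astype(np.uint8)); b=np.argwhere(l==l[i])
        u=b.mean(0)[::-1]+[x0,y0]; d=pix2w('wrist',u,z,c)[0]-Q
        print((sx,sy),'px',u.round(1),'n',len(b),'min',round(t.min()),'med',round(np.median(t)),'d tool x,y mm',(1e3*np.array([d@tx,d@ty])).round(1))
E
python3 - <<'E'
from h import *
screws('pics/w11.png',(.588,.117)); screws('pics/w11.png',(.574,.031))
E
```

```text
(0, 0) px [280.9 197.2] n 60 min 27 med 112 d tool x,y mm [-5.   5.7]
(1, -1) px [244.9 169.1] n 35 min 35 med 168 d tool x,y mm [0.6 0.2]
(1, 1) px [304.4 169.5] n 33 min 24 med 94 d tool x,y mm [ 0.3 -0.1]
(-1, -1) px [251.1 213.5] n 127 min 33 med 152 d tool x,y mm [-0.4  4.9]
(-1, 1) px [303.  213.2] n 35 min 25 med 98 d tool x,y mm [-0.  -0.3]
(0, 0) px [281.2 287.2] n 17 min 22 med 30 d tool x,y mm [-8.1  7.2]
(1, -1) px [253.3 265.9] n 44 min 23 med 26 d tool x,y mm [-5.4  6.8]
(1, 1) px [308.8 267.8] n 13 min 21 med 23 d tool x,y mm [-7.2  7.3]
(-1, -1) px [252.5 290.1] n 28 min 28 med 156 d tool x,y mm [8.6 5.5]
(-1, 1) px [300.6 297.8] n 21 min 24 med 93 d tool x,y mm [0.3 0.2]
```

```bash
python3 - <<'E'
from h import *
show(); c=cam('wrist'); s,p,R=st(); g=cv2.cvtColor(cv2.imread('pics/w11.png'),6)
e=w2pix('wrist',[[p[0],p[1],p[2]-.0703+.124],[p[0],p[1],p[2]-.0703+.0165],[p[0],p[1],p[2]+.019]],c).round(1);print(e)
x,y=np.round(e[0]).astype(int); print(g[y-14:y+18:2,x-8:x+9:2])
x,y=np.round(e[1]).astype(int); print([ (r,int(g[r,x-25:x+25].min())) for r in range(y-40,y+12,4)]); print([int(v) for v in g[y-45:y+20:2,x-8]])
E
```

```text
t 23.65 p [0.5878 0.1167 0.1687] phi 81.24 tilt [ 0.02 -0.04] F [ 0.8 -0.7 -1.8] open 0.0368 ff 29.4 q [ 0.4   0.57 -0.89  1.71  0.49  1.1  -0.78]
[[275.2 308.6]
 [274.6 221.4]
 [275.  269.4]]
[[111 148 153 156 153 141 148 102 109]
 [170 159 140 143 135 143 164 169 180]
 [177 178 178 179 176 179 177 176 177]
 [122 122 124 123 124 124 122 120 122]
 [164 106 104 117 136 173 169 174 170]
 [141  84  85 144 148 151 134 148 147]
 [ 42  39  37  43  43  39  39  38  37]
 [ 49  50  49  49  47  47  46  48  46]
 [ 59  58  58  59  59  59  57  60  57]
 [ 54  55  53  53  54  54  52  56  55]
 [ 66  64  65  65  64  65  62  65  62]
 [ 61  64  61  64  63  63  65  62  61]
 [ 71  70  69  70  69  69  68  70  70]
 [ 72  72  73  74  69  72  72  73  73]
 [ 74  73  74  74  72  73  74  75  72]
 [ 75  73  74  73  73  74  75  73  73]]
[(181, 75), (185, 59), (189, 57), (193, 44), (197, 26), (201, 26), (205, 23), (209, 23), (213, 24), (217, 24), (221, 22), (225, 24), (229, 29)]
[157, 125, 165, 159, 156, 152, 148, 143, 129, 38, 42, 43, 38, 29, 29, 31, 29, 31, 30, 31, 33, 34, 32, 35, 73, 109, 108, 113, 120, 121, 121, 123, 124]
```

```bash
python3 - <<'E'
from h import *
c=cam('wrist'); s,p,R=st(); f=p[2]-.0703
for z in(0,.008):
  for d in(.0145,.0165,.0185): print(z,d,w2pix('wrist',[p*[1,1,0]+[0,0,f+z]+R[:,0]*d*[1,1,0]],c).round(1))
g=cv2.cvtColor(cv2.imread('pics/w11.png'),6)
print(g[186:204:1,258:292:3])
E
```

```text
0 0.0145 [[274.6 194.6]]
0 0.0165 [[274.6 191.9]]
0 0.0185 [[274.6 189.1]]
0.008 0.0145 [[274.6 197.5]]
0.008 0.0165 [[274.6 194.7]]
0.008 0.0185 [[274.6 191.9]]
[[186 187 147 152 169 174 152 120  91 106 105 108]
 [187 186 145 150 166 171 148 120  89 106 105 107]
 [186 186 145 148 164 167 145 116  88 107 107 109]
 [187 186 145 144 161 161 143 116  87 107 105 110]
 [186 187 147 143 158 158 142 111  85 106 107 108]
 [187 185 169 142 158 156 138 112  81 109 106 108]
 [186 185 171 129 150 150 134 106  87 106 106 107]
 [187 181 105  69 114 131 110  63  53 103 106 108]
 [186 135  46  38  82 105  88  36  31  76 106 110]
 [185  70  38  40  74 107  87  30  26  39  99 107]
 [162  38  41  42  88 160 114  29  29  28  70 108]
 [ 88  39  42  42 117 170 119  30  28  28  41 107]
 [ 40  40  41  43 123 170 119  28  26  29  27 100]
 [ 37  41  41  42 123 168 117  27  25  29  26  69]
 [ 39  40  38  38 119 169 114  29  26  28  25  39]
 [ 38  39  39  34 118 163 113  28  28  27  26  28]
 [ 36  39  37  29 115 162 111  25  26  25  27  32]
 [ 38  37  32  29 114 160 109  23  28  26  29  32]]
```

```bash

python3 -m pendant '[[[0,0,0],[0.0005,0.0001,0.006],0],[[0,0,0],[0,0,0.012],0],[[0,0,0],[0,0,0.016],0],[[0,0,0],[0,0,0.014],0],[[0,0,0],[0,0,0.008],0],[[0,0,0],[0,0,0.004],0],[[0,0,0],[0,0,0.0015],0],[[0,0,0],[0,0,0],0],[[0,0,0],[0,0,0],0]]' | sed -n 2,4p
python3 -m pendant '[[[0,0,0],[0,0,0.001],0],[[0,0,0],[0,0,0.0005],0],[[0,0,0],[0,0,0],0]]' | sed -n 2,4p
python3 -m pendant '[[[0,0,0],[0,0,0.0005],0],[[0,0,0],[0,0,0.0003],0],[[0,0,0],[0,0,0],0]]' | sed -n 2,4p
```

```text
tcp_pos: [0.5888, 0.1179, 0.1074]
orientation: [0.0, 0.759, 0.651, 0.0]
force: [0.0, -0.5, -3.2]
tcp_pos: [0.5885, 0.1176, 0.1058]
orientation: [0.0, 0.759, 0.651, 0.0]
force: [0.1, -0.2, -1.9]
tcp_pos: [0.5883, 0.1175, 0.1047]
orientation: [0.0, 0.759, 0.651, 0.0]
force: [-0.0, -0.1, -1.5]
```

```bash

python3 -m pendant '[[[0,0,0],[0,0,0.0005],0],[[0,0,0],[0,0,0.0005],0],[[0,0,0],[0,0,0],0]]' | sed -n 2,4p
python3 -m pendant '[[[0,0,0],[0,0,0.0004],0],[[0,0,0],[0,0,0],0]]' | sed -n 2,4p
```

```text
tcp_pos: [0.5887, 0.1179, 0.1044]
orientation: [0.0, 0.759, 0.651, 0.0]
force: [-1.6, 0.5, 3.9]
tcp_pos: [0.5888, 0.1181, 0.1044]
orientation: [0.0, 0.759, 0.651, 0.001]
force: [-1.4, -0.3, 6.6]
```

```bash

python3 -m pendant '[[[0,0,0],[0,0,-0.0006],0.5],[[0,0,0],[0,0,0],0.7],[[0,0,0],[0,0,0],0.7],[[0,0,0],[0,0,0],0.7],[[0,0,0],[0,0,-0.01],0.7],[[0,0,0],[0,0,-0.02],0.7],[[0,0,0],[0,0,-0.03],0.7],[[0,0,0],[0,0,-0.03],0.7],[[0,0,0],[0,0,-0.03],0.7],[[0,0,0],[0,0,-0.02],0.7],[[0,0,0],[0,0,0],0.7],[[0,0,0],[0,0,0],0.7]]' | sed -n 2,5p
python3 - <<'E'
from h import *
show(); c=cam('wrist'); im=get_image('wrist'); cv2.imwrite('pics/w12.png',im)
print([(round(d['confidence'],2),np.round(d['location'],4)) for d in mark_of('iris_foot','wrist')])
screws('pics/w12.png',(.588,.1173),c=c)
e=w2pix('wrist',[[.588,.1173,.034],[.588,.1173,.158],[.588,.1173,.123]],c); print(e.round(1))
g=cv2.cvtColor(im,6); x,y=np.round(e[2]).astype(int)
for r in range(y-24,y+24,3):
    k=np.where(g[r,x-45:x+45]<50)[0]+x-45; print(r,(int(k.min()),int(k.max())) if len(k) else None,end=' | ')
cv2.imwrite('pics/w12b.png',cv2.resize(im[y-90:y+50,x-90:x+90],None,fx=4,fy=4,interpolation=cv2.INTER_CUBIC)); print(x,y)
E
```

```text
tcp_pos: [0.5891, 0.118, 0.2457]
orientation: [0.001, 0.759, 0.651, 0.001]
force: [0.5, -0.2, 0.3]
opening: 0.0644
t 26.32 p [0.5891 0.118  0.2457] phi 81.24 tilt [0.18 0.01] F [ 0.5 -0.2  0.3] open 0.0644 ff 0.0 q [ 0.44  0.49 -0.93  1.62  0.42  1.23 -0.73]
[(0.63, array([3.478e-01, 3.323e-01, 2.000e-04])), (0.6, array([0.589 , 0.1174, 0.0352])), (0.27, array([ 0.5605, -0.0514, -0.0035])), (0.15, array([0.5918, 0.1128, 0.004 ]))]
(0, 0) px [277.8 172.2] n 103 min 21 med 30 d tool x,y mm [4.1 5.4]
(1, -1) px [247.8 157.1] n 23 min 35 med 153 d tool x,y mm [ 0.7 -0.8]
(1, 1) px [295.9 157.3] n 24 min 24 med 85 d tool x,y mm [ 0.5 -1.4]
(-1, -1) px [253.9 194.7] n 160 min 28 med 86 d tool x,y mm [-1.4  5.1]
(-1, 1) px [290.8 194.9] n 146 min 25 med 76 d tool x,y mm [-1.6 -6.2]
[[272.8 175.9]
 [272.9 208.4]
 [272.9 196.7]]
173 (237, 286) | 176 (230, 287) | 179 (258, 286) | 182 (259, 285) | 185 (260, 286) | 188 (252, 293) | 191 (249, 296) | 194 (247, 297) | 197 (249, 295) | 200 (250, 295) | 203 (254, 292) | 206 (269, 269) | 209 (228, 229) | 212 None | 215 None | 218 None | 273 197
```

```bash
python3 - <<'E'
from h import *
c=cam('wrist'); g=cv2.cvtColor(cv2.imread('pics/w12.png'),6); s,p,R=st()
o=np.array([.588,.1173,0])+.0006*R[:,0]-.0011*R[:,1]; o[2]=0
for z in(.034,.042): print(z,[(d,w2pix('wrist',[o+[0,0,z]+R[:,0]*[1,1,0]*d],c)[0].round(1).tolist()) for d in(.0145,.0165,.0185)])
print(g[155:176,258:290:3])
get_image('scene'); print([(round(d['confidence'],2),np.round(d['location'],4)) for d in mark_of('iris_foot','scene')])
get_image('top'); print([(round(d['confidence'],2),np.round(d['location'],4)) for d in mark_of('iris_foot','top')])
E
```

```text
0.034 [(0.0145, [273.8, 161.3]), (0.0165, [273.8, 159.4]), (0.0185, [273.8, 157.6])]
0.042 [(0.0145, [273.8, 162.5]), (0.0165, [273.8, 160.7]), (0.0185, [273.8, 158.8])]
[[159 159 157  76  81  83  73  89  89  89  89]
 [161 161 161  73  80  80  71  90  91  91  91]
 [165 165 164  72  79  82  71  90  93  92  93]
 [167 166 160  75  79  80  71  89  93  93  93]
 [161 161 119 125  74  78  83  65  90  92  90]
 [161 152 114 154  71  80  89  79  80  90  89]
 [163 104 150 104  69  79  50  87  61  90  92]
 [159 122 114  53  69  78  27  56  78  87  93]
 [131 158  60  36  66  77  24  31  86  68  92]
 [102 146  40  40  65  76  27  22  60  62  92]
 [127  96  34  36  64  77  24  24  33  78  91]
 [156  51  36  31  65  76  20  25  23  86  90]
 [160  36  35  29  63  73  24  22  22  79  77]
 [148  34  32  25  51  60  23  22  22  56  60]
 [118  32  31  29  32  33  21  22  24  37  61]
 [ 85  31  32  27  24  23  21  23  24  29  66]
 [ 62  29  32  27  25  23  22  21  25  25  79]
 [ 51  27  30  30  22  24  25  21  23  24  85]
 [ 40  26  28  31  30  24  23  19  20  20  86]
 [ 38  29  31  29  29  25  24  23  20  21  86]
 [ 36  28  29  29  30  26  25  25  20  22  87]]
[(0.81, array([ 0.3399, -0.0377, -0.0074])), (0.65, array([0.5898, 0.1178, 0.0353])), (0.61, array([0.3443, 0.332 , 0.0004]))]
[(0.43, array([0.3464, 0.334 , 0.0006]))]
```

Iris stands centred on the first carrier: the foot edge sits inside the engraved ring and the disc is symmetric about the screws' midline. Next is the lens.

```bash

python3 -m pendant '[[[0,0,0],[-0.015,-0.0045,-0.02],0.8],[[0,0,0],[-0.028,-0.0085,-0.02],0.8],[[0,0,0],[-0.036,-0.0108,-0.02],0.8],[[0,0,0],[-0.038,-0.0114,0],0.8],[[0,0,0],[-0.038,-0.0114,0],0.8],[[0,0,0],[-0.038,-0.0114,0],0.8],[[0,0,0],[-0.038,-0.0114,0],0.8],[[0,0,0],[-0.038,-0.0114,0],0.8],[[0,0,0],[-0.03,-0.009,0],0.8],[[0,0,0],[-0.019,-0.0056,0],0.8],[[0,0,0],[0,0,0],0.8],[[0,0,0],[0,0,0],0.8]]' | sed -n 2,5p
python3 - <<'E'
from h import *
show(); c=cam('wrist'); im=get_image('wrist'); cv2.imwrite('pics/w13.png',im)
print([(round(d['confidence'],2),np.round(d['location'],4)) for d in mark_of('lens_foot','wrist')])
e=w2pix('wrist',[[.446,-.182,0],[.446,-.182,.093]],c); print(e.round(1))
for d in trace('lens_foot','wrist'): print(round(d['confidence'],2),cv2.boundingRect(d['mask'].astype(np.uint8)))
x,y=e.mean(0).astype(int); cv2.imwrite('pics/w13b.png',cv2.resize(im[y-45:y+45,x-45:x+45],None,fx=6,fy=6,interpolation=cv2.INTER_CUBIC)); print(x-45,y-45)
E
```

```text
tcp_pos: [0.4451, -0.1825, 0.3029]
orientation: [-0.0, 0.76, 0.65, -0.0]
force: [-0.8, 0.5, -0.5]
opening: 0.0738
t 27.62 p [ 0.4451 -0.1825  0.3029] phi 81.05 tilt [-0.04  0.04] F [-0.8  0.5 -0.5] open 0.0738 ff 0.0 q [ 1.19  0.15 -0.94  1.82  0.13  1.23  0.06]
[(0.67, array([ 0.445 , -0.1812,  0.0018]))]
[[275.1 161. ]
 [275.3 174.9]]
0.63 (254, 148, 37, 45)
230 122
```

View pics/w13b.png

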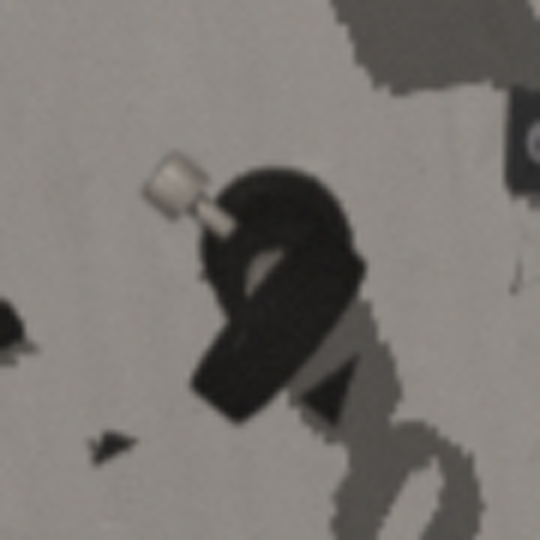

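Crop: ring ends at about (216,403) and (338,247), thumbscrew knob at (175,186), foot disc centred near (277,245).

```bash

python3 - <<'E'
from h import *
c=cam('wrist'); f=lambda *a:np.array(a)/6.+[230,122]-.4
E=pix2w('wrist',f((216,403),(338,247)),.093,c); print('ring',E.round(4),E.mean(0).round(4),np.linalg.norm(E[0]-E[1]),ang(E[1],E[0])+90)
L=pix2w('wrist',f((240,422),(362,272)),.093,c); print('edge',ang(L[1],L[0])+90,np.linalg.norm(L[0]-L[1]))
t=pix2w('wrist',f((177,186)),.036,c)[0]; fo=pix2w('wrist',f((277,245)),.012,c)[0]
print('foot',fo.round(4),'screw',t.round(4),ang(t,fo),ang(t,E.mean(0)),np.hypot(*(t-E.mean(0))[:2]))
E
```

```text
ring [[ 0.4347 -0.1931  0.093 ]
 [ 0.4609 -0.1679  0.093 ]] [ 0.4478 -0.1805  0.093 ] 0.03636106752899363 133.9
edge 133.0 0.03560586881781472
foot [ 0.4485 -0.1793  0.012 ] screw [ 0.4306 -0.1603  0.036 ] 133.4 130.5 0.026580740499063848
```

```bash

python3 -m pendant '[[[0,0,-6.5],[0,0,0.01],0.65],[[0,0,-6.5],[0,0,0.02],0.65],[[0,0,-6.5],[0,0,0.02],0.65],[[0,0,-6.5],[0,0,0.02],0.65],[[0,0,-6.5],[0,0,0.02],0.65],[[0,0,-6.5],[0,0,0.02],0.65],[[0,0,-6.5],[0,0,0.01],0.65],[[0,0,-6.5],[0,0,0],0.65],[[0,0,0],[-0.0002,0.0031,0],0.65],[[0,0,0],[0,0,0],0.65],[[0,0,0],[0,0,0],0.65]]' | sed -n 2,5p
python3 - <<'E'
from h import *
show(); c=cam('wrist'); im=get_image('wrist'); cv2.imwrite('pics/w14.png',im)
print([(round(d['confidence'],2),np.round(d['location'],4)) for d in mark_of('lens_foot','wrist')])
s,p,R=st(); ph=133; a=np.radians(ph); ty=np.array([np.sin(a),-np.cos(a),0]); P=np.array([.4475,-.1805,.093])
print(w2pix('wrist',[P-.019*ty,P+.019*ty,p*[1,1,0]+[0,0,.093]],c).round(1))
g=cv2.cvtColor(im,6); x,y=w2pix('wrist',[P],c)[0].astype(int)
for r in range(y-36,y+24,3):
    k=np.where(g[r,x-45:x+45]<50)[0]+x-45; print(r,(int(k.min()),int(k.max())) if len(k) else None,end=' | ')
E
```

```text
tcp_pos: [0.4493, -0.1785, 0.1839]
orientation: [0.001, 0.397, 0.918, 0.0]
force: [-0.2, 0.2, -0.5]
opening: 0.0596
t 28.68 p [ 0.4493 -0.1785  0.1839] phi 133.16 tilt [0.07 0.01] F [-0.2  0.2 -0.5] open 0.0596 ff 0.0 q [ 1.2   0.36 -1.04  1.97  0.36  1.02  0.75]
[(0.58, array([ 0.4432, -0.1819,  0.0019]))]
[[247.  207.5]
 [295.8 207.6]
 [273.9 207.5]]
171 (260, 278) | 174 (257, 281) | 177 (255, 283) | 180 (254, 284) | 183 (253, 284) | 186 (254, 284) | 189 (254, 284) | 192 (255, 282) | 195 (255, 281) | 198 (251, 282) | 201 (246, 289) | 204 (245, 292) | 207 (244, 291) | 210 (244, 315) | 213 (244, 315) | 216 (245, 315) | 219 (248, 315) | 222 (257, 315) | 225 None | 228 None |
```

```bash
python3 - <<'E'
from h import *
g=cv2.cvtColor(cv2.imread('pics/w14.png'),6)
for r in range(196,226,2): print(r,''.join('#' if v<50 else ('+' if v<90 else '.') for v in g[r,238:320]))
E
```

```text
196 ............+++++########+++++++++++++######+.....................................
198 ..........+++################################++...................................
200 ........+#########################################++..............................
202 ......+##############################################+............................
204 ......+################################################...........................
206 ......+################################################..........................+
208 ......+##################++###########################+.......................+###
210 ......################################################+....................++#####
212 .....+################################################+..................+#######+
214 .....+################################################+................+########+.
216 ......+###############################################+...............++#######+..
218 .....++++############################################+..................+++#####+.
220 .......+++++#####################################++....................++++#######
222 ......+++++++++++++#######################++++...........................++++#####
224 .....++++++++++++..........................................................++++###
```

```bash

python3 -m pendant '[[[0,0,0],[-0.0015,-0.0044,0.01],0.65],[[0,0,0],[0,0,0.025],0.65],[[0,0,0],[0,0,0.03],0.65],[[0,0,0],[0,0,0.025],0.65],[[0,0,0],[0,0,0.015],0.65],[[0,0,0],[0,0,0.005],0.65],[[0,0,0],[0,0,0],0.65],[[0,0,0],[0,0,0],0.5],[[0,0,0],[0,0,0],0],[[0,0,0],[0,0,0],0],[[0,0,0],[0,0,0],0],[[0,0,0],[0,0,0],0]]' | sed -n 2,6p
python3 -m pendant '[[[0,0,0],[0,0,-0.003],0],[[0,0,0],[0,0,-0.006],0],[[0,0,0],[0,0,-0.012],0],[[0,0,0],[0,0,-0.02],0],[[0,0,0],[0,0,-0.024],0],[[0,0,0],[0,0,-0.024],0],[[0,0,0],[0,0,-0.02],0],[[0,0,0],[0,0,-0.012],0],[[0,0,0],[0,0,-0.006],0],[[0,0,0],[0,0,0],0],[[0,0,0],[0,0,0],0]]' | sed -n 2,6p
python3 - <<'E'
from h import *
show(); c=cam('wrist'); im=get_image('wrist'); cv2.imwrite('pics/w15.png',im)
print([(round(d['confidence'],2),np.round(d['location'],4)) for d in mark_of('lens_foot','wrist')])
E
```

```text
tcp_pos: [0.4469, -0.1839, 0.0742]
orientation: [0.001, 0.397, 0.918, -0.0]
force: [0.7, -0.4, 2.0]
opening: 0.0338
finger_force: 30.0
tcp_pos: [0.4455, -0.1838, 0.2]
orientation: [-0.0, 0.397, 0.918, -0.0]
force: [-1.8, 1.1, -2.5]
opening: 0.0342
finger_force: 29.8
t 30.7 p [ 0.4455 -0.1838  0.2   ] phi 133.22 tilt [-0.04 -0.01] F [-1.8  1.1 -2.5] open 0.0342 ff 29.8 q [ 1.24  0.33 -1.06  1.95  0.34  1.05  0.78]
[(0.79, array([ 0.4443, -0.1807,  0.1289]))]
```

```bash

python3 -m pendant '[[[0,0,3],[0,0,-0.004],0],[[0,0,6],[0,0,-0.006],0],[[0,0,7],[0,0,-0.006],0],[[0,0,7],[0,0,-0.006],0],[[0,0,7],[0,0,-0.006],0],[[0,0,7],[0,0,-0.004],0],[[0,0,7],[0,0,0],0],[[0,0,5],[0,0,0],0],[[0,0,3],[0,0,0],0],[[0,0,0],[0,0,0],0]]' | sed -n 2,3p
python3 -m pendant '[[[0,0,0],[0.008,0.0032,0],0],[[0,0,0],[0.018,0.0073,0],0],[[0,0,0],[0.026,0.0105,0],0],[[0,0,0],[0.03,0.0122,0],0],[[0,0,0],[0.03,0.0122,0],0],[[0,0,0],[0.03,0.0122,0],0],[[0,0,0],[0.03,0.0122,0],0],[[0,0,0],[0.026,0.0105,0],0],[[0,0,0],[0.018,0.0073,0],0],[[0,0,0],[0.011,0.0045,0],0],[[0,0,0],[0.0051,0.002,0],0],[[0,0,0],[0,0,0],0]]' | sed -n 2,6p
python3 -m pendant '[[[0,0,0],[0,0,0.02],0],[[0,0,0],[0,0,0.025],0],[[0,0,0],[0,0,0.015],0],[[0,0,0],[0,0,0],0],[[0,0,0],[0,0,0],0]]' | sed -n 2,3p
python3 - <<'E'
from h import *
show(); delta(.574,.031,.12,81.2); c=cam('wrist'); im=get_image('wrist'); cv2.imwrite('pics/w16.png',im)
screws('pics/w16.png',(.574,.031),c=c)
s,p,R=st(); f=p[2]-.0742; g=cv2.cvtColor(im,6)
for z in(0,.008): print(z,[(d,w2pix('wrist',[p*[1,1,0]+[0,0,f+z]+R[:,0]*d*[1,1,0]],c)[0].round(1).tolist()) for d in(.0145,.0165,.0185)])
for r in range(168,214,2): print(r,''.join('#' if v<45 else ('+' if v<90 else '.') for v in g[r,235:315]))
for n in('iris_foot','lens_foot'): print([(round(d['confidence'],2),np.round(d['location'],4)) for d in mark_of(n,'wrist')])
E
```

```text
tcp_pos: [0.4455, -0.1831, 0.2313]
orientation: [-0.001, 0.759, 0.651, -0.0]
tcp_pos: [0.5745, 0.0338, 0.2318]
orientation: [-0.001, 0.758, 0.653, 0.0]
force: [0.9, -0.2, -2.9]
opening: 0.0343
finger_force: 29.8
tcp_pos: [0.5734, 0.0302, 0.1717]
orientation: [-0.001, 0.759, 0.651, -0.001]
t 33.05 p [0.5734 0.0302 0.1717] phi 81.19 tilt [-0.14 -0.02] F [ 0.5  1.  -2.7] open 0.0339 ff 29.8 q [ 0.56  0.51 -0.87  1.77  0.44  1.08 -0.62]
shift tool [0.0009 0.0006 0.0517] turn z -0.01 shift after turn [0.0009 0.0004 0.0517]
(0, 0) px [282.4 197.9] n 15 min 36 med 134 d tool x,y mm [-7.   6.4]
(1, -1) px [245.3 166.1] n 35 min 35 med 164 d tool x,y mm [ 2.1 -0.3]
(1, 1) px [304.2 166.3] n 38 min 27 med 95 d tool x,y mm [ 2.  -0.8]
(-1, -1) px [246.2 209.5] n 28 min 33 med 150 d tool x,y mm [ 1.9 -0.4]
(-1, 1) px [295.8 214.9] n 38 min 28 med 94 d tool x,y mm [-3.2 -7.3]
0 [(0.0145, [276.3, 192.7]), (0.0165, [276.3, 190.0]), (0.0185, [276.3, 187.2])]
0.008 [(0.0145, [276.4, 195.5]), (0.0165, [276.4, 192.7]), (0.0185, [276.4, 189.9])]
168 ........+####+........................................
[... 1367 characters left out ...]
...................
202 ......................##############+.......+##############+....................
204 .....................###############+.......+###############+...................
206 ....................+###############+.......+################+..................
208 .........+####+....+################+.......+#################....+###+.........
210 ........+#####+...+#################+.......+#################+..+#####+........
212 ..........++++....+##################+++++++###################...++##+.........
[(0.85, array([0.5896, 0.1164, 0.0323])), (0.52, array([ 0.4623, -0.0451,  0.0089]))]
[(0.7, array([0.5731, 0.0345, 0.1015])), (0.62, array([ 0.4637, -0.0463,  0.0028]))]
```

```bash
cat >> h.py <<'E'
def foot(pic,g0,c,lo=150,hi=235,col=(225,325)):
    g=cv2.cvtColor(cv2.imread(pic),6)
    for r in range(lo,hi,2): print(r,''.join('#' if v<45 else ('+' if v<90 else '.') for v in g[r,col[0]:col[1]]))
E
python3 - <<'E'
from h import *
for k in range(2):
    c=cam('wrist'); s,p,R=st(); im=get_image('wrist'); cv2.imwrite('pics/w17.png',im); show()
    screws('pics/w17.png',(.574,.031),c=c)
g=cv2.cvtColor(im,6); f=p[2]-.0742
for z in(0,.008): print(z,[(d,w2pix('wrist',[p*[1,1,0]+[0,0,f+z]+R[:,0]*d*[1,1,0]],c)[0].round(1).tolist()) for d in(.0145,.0165,.0185)])
print(g[186:204,262:292:2])
E
```

```text
t 33.25 p [0.5755 0.0313 0.1739] phi 81.22 tilt [ 0.14 -0.  ] F [ 0.4 -0.7 -2.4] open 0.0339 ff 29.8 q [ 0.56  0.51 -0.87  1.76  0.44  1.07 -0.62]
(0, 0) px [280.8 198.8] n 13 min 33 med 143 d tool x,y mm [-6.9  7.4]
(1, -1) px [242.5 167.5] n 32 min 37 med 163 d tool x,y mm [ 2.  -0.5]
(1, 1) px [301.1 167.7] n 39 min 28 med 97 d tool x,y mm [ 1.8 -0.9]
(-1, -1) px [243.5 210.5] n 32 min 35 med 158 d tool x,y mm [ 1.8 -0.6]
(-1, 1) px [295.2 212.5] n 122 min 24 med 94 d tool x,y mm [-0.1 -5.4]
t 33.3 p [0.5754 0.0314 0.1738] phi 81.22 tilt [ 0.13 -0.01] F [ 1.  -0.7 -2.3] open 0.0341 ff 29.8 q [ 0.56  0.51 -0.87  1.76  0.44  1.07 -0.62]
(0, 0) px [280.7 199.4] n 16 min 30 med 143 d tool x,y mm [-7.4  7.4]
(1, -1) px [242.5 167.5] n 32 min 37 med 163 d tool x,y mm [ 2.1 -0.5]
(1, 1) px [301.1 167.7] n 39 min 29 med 97 d tool x,y mm [ 1.9 -0.9]
(-1, -1) px [243.5 210.5] n 32 min 34 med 158 d tool x,y mm [ 1.9 -0.6]
(-1, 1) px [295.2 212.6] n 123 min 25 med 94 d tool x,y mm [-0.1 -5.3]
0 [(0.0145, [274.4, 193.3]), (0.0165, [274.4, 190.6]), (0.0185, [274.4, 187.9])]
0.008 [(0.0145, [274
[... 499 characters left out ...]
8 175]
 [174 171 128 121 140 154 152 160 137 139 112  83 165 178 174]
 [168 120  75 117 137 150 149 155 137 137 112  80 104 175 174]
 [119  57  49 112 135 150 149 153 133 135 108  79  50 138 172]
 [ 63  36  45  94 130 145 146 148 130 134 104  72  32  68 157]
 [ 38  40  42  59  84 119 140 145 125 122  72  45  30  33  89]
 [ 39  42  43  44  51  86 153 161 104  67  41  31  31  29  42]
 [ 40  39  42  41  42 114 158 162  95  44  33  29  29  30  28]
 [ 38  39  42  41  39 125 157 160  92  39  29  30  29  29  29]
 [ 39  39  39  37  32 126 157 157  90  37  27  30  28  28  29]
 [ 38  39  37  35  32 120 157 156 115  39  26  27  32  29  30]
 [ 39  37  31  34  31 117 156 157 118  41  27  28  27  29  29]]
```

```bash

python3 -m pendant '[[[0,0,0],[0.0006,-0.0024,0.006],0],[[0,0,0],[0,0,0.012],0],[[0,0,0],[0,0,0.014],0],[[0,0,0],[0,0,0.012],0],[[0,0,0],[0,0,0.008],0],[[0,0,0],[0,0,0.005],0],[[0,0,0],[0,0,0.002],0],[[0,0,0],[0,0,0],0],[[0,0,0],[0,0,0],0]]' | sed -n 2,4p
python3 - <<'E'
from h import *
c=cam('wrist'); im=get_image('wrist'); cv2.imwrite('pics/w18.png',im); show(); s,p,R=st()
screws('pics/w18.png',(.5737,.033),c=c); f=p[2]-.0742
for z in(0,.008): print(z,[(d,w2pix('wrist',[p*[1,1,0]+[0,0,f+z]+R[:,0]*d*[1,1,0]],c)[0].round(1).tolist()) for d in(.0145,.0165,.0185)])
foot('pics/w18.png',0,c,170,220)
E
```

```text
tcp_pos: [0.5725, 0.0327, 0.1136]
orientation: [0.0, 0.759, 0.651, 0.0]
force: [-0.7, -0.2, -3.1]
t 34.1 p [0.5727 0.0327 0.1139] phi 81.24 tilt [0.05 0.01] F [ 0.5  0.2 -2.1] open 0.0335 ff 29.8 q [ 0.52  0.58 -0.83  1.82  0.51  0.97 -0.67]
(0, 0) px [283.1 210.8] n 87 min 24 med 29 d tool x,y mm [-0.8  5.3]
(1, -1) px [240.5 183.5] n 52 min 33 med 159 d tool x,y mm [0.2 0.1]
(1, 1) px [311.6 183.7] n 53 min 26 med 90 d tool x,y mm [ 0.1 -0.3]
(-1, -1) px [241.7 234.8] n 46 min 27 med 154 d tool x,y mm [-0.1 -0. ]
(-1, 1) px [309.7 235. ] n 35 min 25 med 105 d tool x,y mm [-0.2 -0.4]
0 [(0.0145, [274.8, 193.5]), (0.0165, [274.9, 190.8]), (0.0185, [274.9, 188.1])]
0.008 [(0.0145, [274.9, 196.3]), (0.0165, [274.9, 193.6]), (0.0185, [274.9, 190.8])]
170 ................................................................................+++++++++++.........
172 ................................................................................++++++++++++........
174 ................................................................................++++++++++++++......
176 .......................
[... 1582 characters left out ...]
#################.......+################+............................
208 +##+.....................+...+################+.......+#################+....+......................
210 ##+......................+..+#################+.......+##################...++......................
212 +++.........................+##################+++++++###################+..........................
214 ............................+############################################+..+.......................
216 ..........................++#############################################++++.......................
218 ...........................+#############################################++++.......................
```

```bash

python3 -m pendant '[[[0,0,0],[0.0002,0.0005,0.002],0],[[0,0,0],[0,0,0.0015],0],[[0,0,0],[0,0,0.001],0],[[0,0,0],[0,0,0],0]]' | sed -n 2,4p
python3 -m pendant '[[[0,0,0],[0,0,0.0006],0],[[0,0,0],[0,0,0.0004],0],[[0,0,0],[0,0,0],0]]' | sed -n 2,4p
python3 -m pendant '[[[0,0,0],[0,0,0.0005],0],[[0,0,0],[0,0,0.0003],0],[[0,0,0],[0,0,0],0]]' | sed -n 2,4p
```

```text
tcp_pos: [0.5726, 0.0324, 0.1088]
orientation: [0.0, 0.759, 0.651, -0.0]
force: [0.1, 0.5, -2.8]
tcp_pos: [0.573, 0.0327, 0.1083]
orientation: [0.0, 0.759, 0.651, 0.0]
force: [-0.6, 0.3, 0.4]
tcp_pos: [0.5735, 0.0328, 0.1081]
orientation: [0.001, 0.759, 0.651, 0.001]
force: [-1.7, 0.2, 5.6]
```

Contact. Releasing, rising and checking.

```bash

python3 -m pendant '[[[0,0,0],[0,0,-0.0005],0.5],[[0,0,0],[0,0,0],0.65],[[0,0,0],[0,0,0],0.65],[[0,0,0],[0,0,0],0.65],[[0,0,0],[0,0,-0.01],0.65],[[0,0,0],[0,0,-0.02],0.65],[[0,0,0],[0,0,-0.03],0.65],[[0,0,0],[0,0,-0.03],0.65],[[0,0,0],[0,0,-0.03],0.65],[[0,0,0],[0,0,-0.02],0.65],[[0,0,0],[0,0,0],0.65],[[0,0,0],[0,0,0],0.65]]' | sed -n 2,5p
python3 - <<'E'
from h import *
c=cam('wrist'); im=get_image('wrist'); cv2.imwrite('pics/w19.png',im); show()
for n in('lens_foot','iris_foot'): print([(round(d['confidence'],2),np.round(d['location'],4)) for d in mark_of(n,'wrist')])
screws('pics/w19.png',(.5737,.0330),c=c)
foot('pics/w19.png',0,c,152,216)
E
```

```text
tcp_pos: [0.5735, 0.0327, 0.2494]
orientation: [0.001, 0.759, 0.651, 0.001]
force: [0.4, 0.3, 0.6]
opening: 0.0599
t 35.98 p [0.5726 0.0324 0.2479] phi 81.23 tilt [ 0.03 -0.03] F [-0.1 -0.6 -1.2] open 0.0599 ff 0.0 q [ 0.6   0.43 -0.92  1.69  0.36  1.21 -0.56]
[(0.7, array([0.5713, 0.0327, 0.0346]))]
[(0.93, array([0.5909, 0.1176, 0.0346])), (0.59, array([ 0.3389, -0.0381, -0.0004]))]
(0, 0) px [280.7 170.2] n 56 min 25 med 32 d tool x,y mm [4.4 7.6]
(1, -1) px [249.9 156.1] n 22 min 36 med 150 d tool x,y mm [-0.   0.1]
(1, 1) px [297.4 156.3] n 27 min 27 med 87 d tool x,y mm [-0.2 -0.6]
(-1, -1) px [254.9 194.3] n 126 min 27 med 131 d tool x,y mm [-3.1  5. ]
(-1, 1) px [291.7 195. ] n 108 min 26 med 87 d tool x,y mm [-3.9 -6.1]
152 ..........................................................++++++++++++++++++++++++..................
154 .......................++++................................+++.+++++++++##++++++.++.................
156 ......................+####+..........................+..............+######++++++.+.+++++..........
158 .......................+##+...............
[... 2298 characters left out ...]
########################################++++++++++++..................
204 .............................+########################################+++++++++++++.................
206 .................................++################################+++++++++++++###+................
208 ..........................................++###+++++++###+++++++++.+++++++++++##++..................
210 ...................................................................++++++++++##+....................
212 ...................................................................++++++++++++.....................
214 ...................................................................++++++++++++.....................
```

Lens is centred: foot centre column 273.3, screws' midline 273.6. Now the mirror.

```bash

python3 -m pendant '[[[0,0,0],[0.012,-0.008,-0.02],1],[[0,0,0],[0.022,-0.015,-0.02],1],[[0,0,0],[0.03,-0.0205,-0.015],1],[[0,0,0],[0.032,-0.022,0],1],[[0,0,0],[0.032,-0.022,0],1],[[0,0,0],[0.032,-0.022,0],1],[[0,0,0],[0.032,-0.022,0],1],[[0,0,0],[0.03,-0.0205,0],1],[[0,0,0],[0.024,-0.0165,0],1],[[0,0,0],[0.016,-0.011,0],1],[[0,0,0],[0.006,-0.0045,0],1],[[0,0,0],[0,0,0],1]]' | sed -n 2,5p
python3 -m pendant '[[[0,0,0],[0,0,0],1],[[0,0,0],[0,0,0],1]]' | sed -n 2,2p
python3 - <<'E'
from h import *
show(); c=cam('wrist'); im=get_image('wrist'); cv2.imwrite('pics/w20.png',im)
print([(round(d['confidence'],2),np.round(d['location'],4)) for d in mark_of('mirror_foot','wrist')])
e=w2pix('wrist',[[.432,.325,0],[.432,.325,.11]],c); print(e.round(1))
x,y=e.mean(0).astype(int); cv2.imwrite('pics/w20b.png',cv2.resize(im[y-50:y+50,x-50:x+50],None,fx=6,fy=6,interpolation=cv2.INTER_CUBIC)); print(x-50,y-50)
E
```

```text
tcp_pos: [0.4298, 0.327, 0.3018]
orientation: [-0.001, 0.758, 0.653, -0.001]
force: [0.0, 0.1, 0.2]
opening: 0.0921
tcp_pos: [0.4329, 0.3234, 0.3019]
t 37.25 p [0.4329 0.3234 0.3019] phi 81.08 tilt [-0.03 -0.08] F [0.2 0.  0.2] open 0.0917 ff 0.0 q [ 0.15  0.34 -1.04  1.69  0.31  1.29 -1.12]
[(0.91, array([ 0.4345,  0.3255, -0.0005]))]
[[273.6 160.1]
 [273.4 177.2]]
223 118
```

View pics/w20b.png

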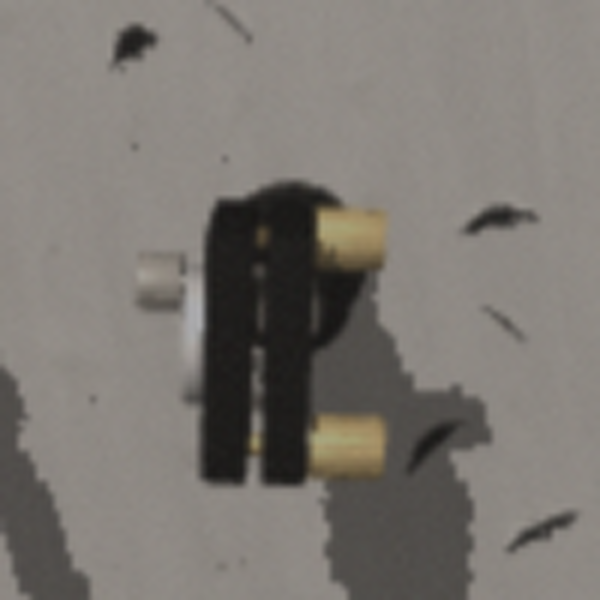

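Mirror mount: two black plates between crop (205,200) and (315,482). The mirror face and thumbscrew point left (world −x) and the brass adjusters right, so it needs about −88° of turn.

```bash

python3 - <<'E'
from h import *
c=cam('wrist'); f=lambda *a:np.array(a)/6.+[223,118]-.4; s,p,R=st()
B=pix2w('wrist',f((203,482),(307,482)),.114,c); T=pix2w('wrist',f((213,201),(315,201)),.070,c); T2=pix2w('wrist',f((213,201),(315,201)),.114,c)
print(B.round(4),T.round(4)); print('len',np.linalg.norm((T-B)[:,:2],axis=1),np.linalg.norm((T2-B)[:,:2],axis=1),ang(T.mean(0),B.mean(0)),ang(T2.mean(0),B.mean(0)))
print('ctr',((B.mean(0)+T.mean(0))/2).round(4))
A=pix2w('wrist',f((385,240),(385,447)),.1,c); print('adj',A.round(4)); t=pix2w('wrist',f((160,281)),.036,c)[0]; print('screw',t.round(4))
L=pix2w('wrist',f((290,184)),.008,c); print('foot edge',L.round(4))
g=cv2.cvtColor(cv2.imread('pics/w20.png'),6)
for r in range(146,204,2): print(r,''.join('#' if v<45 else ('+' if v<90 else '.') for v in g[r,240:300]))
E
```

```text
[[0.4112 0.3069 0.114 ]
 [0.4291 0.3041 0.114 ]] [[0.4183 0.3492 0.07  ]
 [0.4373 0.3462 0.07  ]]
len [0.04288647 0.04290662] [0.04898109 0.04893909] 79.8 78.9
ctr [0.424  0.3266 0.092 ]
adj [[0.4489 0.3417 0.1   ]
 [0.4435 0.3047 0.1   ]]
screw [0.4026 0.3304 0.036 ]
foot edge [[0.4314 0.3423 0.008 ]]
146 ............................................................
148 ..............................++++..........................
150 .........................++##########+......................
152 ...................+###############+++++....................
154 ..................+################+........................
156 .................+########++#######+........................
158 .................+########++#######+........................
160 .................+#################++++.....................
162 .................+#######++#########+++++++++++.............
164 .................+########+#################++..............
166 .................+#########################++...............
168 .......++++++....+########+########+######+++...............
170 ............
[... 388 characters left out ...]
......+########.+#######++++++++++++++++++........
184 ..............+++########++#######++++++++++++++++++++++++++
186 .................########.+#######++++++++++++++++++++++++++
188 ................+#######+..#######++............++++++++++++
190 ................+#######+.+#######..............++++++####++
192 ................+#######+.+#######+.............+++++##+++++
194 ................+#######+.+#######+............+++++#+++++..
196 ................+#######..+#######++...........++++++++++++.
198 ..................++++++...+++++++...++++++++++++++++++++++.
200 ......................................++++++++++++++++++++++
202 .....................................+++++++++++++++++++++++
```

```bash

python3 -m pendant '[[[0,0,-7],[0,0,0],0.8],[[0,0,-7],[0,0,0],0.8],[[0,0,-7],[0,0,0],0.8],[[0,0,-7],[0,0,0],0.8],[[0,0,-7],[0,0,0],0.8],[[0,0,-7],[0,0,0],0.8],[[0,0,-7],[0,0,0.02],0.8],[[0,0,-7],[0,0,0.02],0.8],[[0,0,-7],[0,0,0.02],0.8],[[0,0,-7],[0,0,0.02],0.8],[[0,0,-7],[0,0,0.02],0.8],[[0,0,-7],[0,0,0.01],0.8]]' | sed -n 2,2p
python3 -m pendant '[[[0,0,-4.8],[0,0,0],0.8],[[0,0,0],[0.0085,-0.0015,0],0.8],[[0,0,0],[0,0,0],0.8],[[0,0,0],[0,0,0],0.8],[[0,0,0],[0,0,0],0.8]]' | sed -n 2,5p
python3 - <<'E'
from h import *
show(); delta(.4245,.3265,.073,169.9); c=cam('wrist'); im=get_image('wrist'); cv2.imwrite('pics/w21.png',im)
print([(round(d['confidence'],2),np.round(d['location'],4)) for d in mark_of('mirror_foot','wrist')])
s,p,R=st(); tx,ty=R[:,0]*[1,1,0],R[:,1]*[1,1,0]; P=np.array([.4245,.3265,.114])
print(w2pix('wrist',[p*[1,1,0]+[0,0,.114],P-.022*ty+.0095*tx,P+.022*ty+.0095*tx,P-.022*ty-.0095*tx,P+.022*ty-.0095*tx],c).round(1))
foot('pics/w21.png',0,c,160,240)
E
```

```text
tcp_pos: [0.432, 0.323, 0.1901]
tcp_pos: [0.4236, 0.3253, 0.1932]
orientation: [0.001, 0.088, 0.996, 0.0]
force: [1.1, 0.2, -0.1]
opening: 0.0738
t 38.77 p [0.4236 0.3253 0.1932] phi 169.91 tilt [ 0.08 -0.  ] F [ 1.1  0.2 -0.1] open 0.0738 ff 0.0 q [ 0.25  0.62 -1.31  1.84  0.65  1.2   0.13]
shift tool [-0.0005  0.0014  0.1202] turn z 0.01 shift after turn [-0.0007  0.0014  0.1202]
[(0.69, array([0.4316, 0.3277, 0.0021]))]
[[274.8 212.6]
 [246.8 201.2]
 [306.3 201.1]
 [247.4 225.4]
 [305.6 225.4]]
160 .................................................++++...............................................
162 .............................................++.....................................................
164 .............................................+++....................................................
166 ..............................+..............+++....................................................
168 .......................++++++++++............+++....................................................
170 .....................++++++++++++............+++....................
[... 2902 characters left out ...]
.........+..................+##+......................................
228 .......................++.................................+##.......................................
230 .......................++..................................++.......................................
232 ........................++.................................+........................................
234 .......................+++..........................................................................
236 ........................++..........................................................................
238 .........................+..........................................................................
```

```bash

python3 -m pendant '[[[0,0,0],[0.0005,0.0009,0.01],0.8],[[0,0,0],[0,0,0.025],0.8],[[0,0,0],[0,0,0.03],0.8],[[0,0,0],[0,0,0.03],0.8],[[0,0,0],[0,0,0.018],0.8],[[0,0,0],[0,0,0.007],0.8],[[0,0,0],[0,0,0],0.7],[[0,0,0],[0,0,0],0.55],[[0,0,0],[0,0,0],0],[[0,0,0],[0,0,0],0],[[0,0,0],[0,0,0],0],[[0,0,0],[0,0,0],0]]' | sed -n 2,6p
python3 -m pendant '[[[0,0,0],[0,0,-0.003],0],[[0,0,0],[0,0,-0.006],0],[[0,0,0],[0,0,-0.014],0],[[0,0,0],[0,0,-0.024],0],[[0,0,0],[0,0,-0.028],0],[[0,0,0],[0,0,-0.028],0],[[0,0,0],[0,0,-0.024],0],[[0,0,0],[0,0,-0.014],0],[[0,0,0],[0,0,-0.006],0],[[0,0,0],[0,0,0],0],[[0,0,0],[0,0,0],0]]' | sed -n 2,6p
python3 - <<'E'
from h import *
show(); get_image('wrist')
print([(round(d['confidence'],2),np.round(d['location'],4)) for d in mark_of('mirror_foot','wrist')])
E
```

```text
tcp_pos: [0.4234, 0.327, 0.0737]
orientation: [0.001, 0.087, 0.996, 0.001]
force: [-0.1, -0.3, 4.0]
opening: 0.0436
finger_force: 29.9
tcp_pos: [0.4225, 0.3257, 0.2189]
orientation: [-0.0, 0.087, 0.996, -0.001]
force: [-0.4, 0.4, -2.4]
opening: 0.0436
finger_force: 30.0
t 40.78 p [0.4225 0.3257 0.2189] phi 170.02 tilt [-0.02 -0.07] F [-0.4  0.4 -2.4] open 0.0436 ff 30.0 q [ 0.27  0.6  -1.33  1.81  0.62  1.24  0.15]
[(0.95, array([0.4345, 0.3243, 0.1462]))]
```

```bash

python3 -m pendant '[[[0,0,4],[0,0,-0.005],0],[[0,0,7],[0,0,-0.01],0],[[0,0,7],[0,0,-0.01],0],[[0,0,7],[0,0,0],0],[[0,0,7],[0,0,0],0],[[0,0,7],[0,0,0],0],[[0,0,7],[0,0,0],0],[[0,0,7],[0,0,0],0],[[0,0,7],[0,0,0],0],[[0,0,7],[0,0,0],0],[[0,0,7],[0,0,0],0],[[0,0,7],[0,0,0],0]]' | sed -n 2,2p
python3 -m pendant '[[[0,0,5.8],[0,0,0],0],[[0,0,2],[0,0,0],0],[[0,0,0],[0,0,0],0],[[0,0,0],[0,0,0],0]]' | sed -n 2,4p
python3 - <<'E'
from h import *
show(); delta(.5617,-.046,.24,81.2)
E
```

```text
tcp_pos: [0.422, 0.3259, 0.2432]
tcp_pos: [0.4221, 0.3261, 0.2436]
orientation: [-0.0, 0.758, 0.652, -0.001]
force: [0.1, -0.7, -2.2]
t 42.22 p [0.4221 0.3261 0.2436] phi 81.35 tilt [-0.09 -0.06] F [ 0.1 -0.7 -2.2] open 0.0436 ff 30.0 q [ 0.1   0.37 -1.    1.78  0.34  1.17 -1.16]
shift tool [-0.3469  0.194   0.0038] turn z 0.15 shift after turn [-0.3464  0.1949  0.0036]
```

```bash

python3 -m pendant '[[[0,0,0],[-0.008,0.0045,0],0],[[0,0,0],[-0.018,0.0101,0],0],[[0,0,0],[-0.028,0.0157,0],0],[[0,0,0],[-0.034,0.019,0],0],[[0,0,0],[-0.034,0.019,0],0],[[0,0,0],[-0.034,0.019,0],0],[[0,0,0],[-0.034,0.019,0],0],[[0,0,0],[-0.034,0.019,0],0],[[0,0,0],[-0.034,0.019,0],0],[[0,0,0],[-0.034,0.019,0],0],[[0,0,0],[-0.026,0.0146,0],0],[[0,0,0],[-0.017,0.0096,0],0]]' | sed -n 2,2p
python3 -m pendant '[[[0,0,0],[-0.0085,0.0048,0],0],[[0,0,0],[-0.003,0.0018,0],0],[[0,0,0],[0,0,0.02],0],[[0,0,0],[0,0,0.025],0],[[0,0,0],[0,0,0.02],0],[[0,0,0],[0,0,0.005],0],[[0,0,0],[0,0,0],0],[[0,0,0],[0,0,0],0],[[0,0,0],[0,0,0],0],[[0,0,0],[0,0,0],0]]' | sed -n 2,4p
python3 - <<'E'
from h import *
c=cam('wrist'); s,p,R=st(); im=get_image('wrist'); cv2.imwrite('pics/w22.png',im); show()
screws('pics/w22.png',(.5607,-.0525),c=c); f=p[2]-.0737
for z in(0,.008): print(z,[(d,w2pix('wrist',[p*[1,1,0]+[0,0,f+z]+R[:,0]*(d-.0065)*[1,1,0]],c)[0].round(1).tolist()) for d in(.0145,.0165,.0185)])
foot('pics/w22.png',0,c,150,220)
for n in('mirror_foot','lens_foot'): print([(round(d['confidence'],2),np.round(d['location'],4)) for d in mark_of(n,'wrist')])
E
```

```text
tcp_pos: [0.5574, -0.0393, 0.2438]
tcp_pos: [0.5628, -0.0452, 0.1761]
orientation: [0.001, 0.759, 0.651, 0.001]
force: [0.1, -0.2, -2.1]
t 44.1 p [ 0.5627 -0.0454  0.176 ] phi 81.26 tilt [ 0.13 -0.02] F [ 0.3 -1.1 -2.3] open 0.0437 ff 30.0 q [ 0.69  0.47 -0.85  1.79  0.4   1.06 -0.46]
(0, 0) px [264.7 205.7] n 9 min 66 med 140 d tool x,y mm [-7.1 -7.7]
(1, -1) px [243.5 179.5] n 32 min 35 med 157 d tool x,y mm [-2.3 -0.5]
(1, 1) px [300.6 180.4] n 30 min 32 med 98 d tool x,y mm [-3.1 -1.2]
(-1, -1) px [244.4 221.4] n 30 min 32 med 154 d tool x,y mm [-2.5 -0.6]
(-1, 1) px [295.1 221.8] n 82 min 27 med 98 d tool x,y mm [-2.9 -5.5]
0 [(0.0145, [274.4, 202.2]), (0.0165, [274.4, 199.5]), (0.0185, [274.4, 196.8])]
0.008 [(0.0145, [274.4, 205.2]), (0.0165, [274.4, 202.5]), (0.0185, [274.4, 199.8])]
150 .....................................................................................++####+........
152 ...................................................................................++###++..........
154 ...................................................................................
[... 2764 characters left out ...]
.....................+#######++............+++#######+..................................
210 ...............................+#############+.....++##############.................................
212 .............................+###############+.......###############+...............................
214 .............................################+.......################+..............................
216 ............................+################+......+#################..............................
218 ...........................+#################+......+#################+.............................
[(0.72, array([ 0.5644, -0.0511,  0.1027]))]
[(0.74, array([0.5726, 0.0361, 0.0326]))]
```

```bash

python3 -m pendant '[[[0,0,0],[-0.002,-0.0011,0.006],0],[[0,0,0],[0,0,0.012],0],[[0,0,0],[0,0,0.014],0],[[0,0,0],[0,0,0.012],0],[[0,0,0],[0,0,0.009],0],[[0,0,0],[0,0,0.006],0],[[0,0,0],[0,0,0.003],0],[[0,0,0],[0,0,0],0],[[0,0,0],[0,0,0],0],[[0,0,0],[0,0,0],0]]' | sed -n 2,4p
python3 - <<'E'
from h import *
c=cam('wrist'); s,p,R=st(); im=get_image('wrist'); cv2.imwrite('pics/w23.png',im); show()
screws('pics/w23.png',(.5595,-.055),c=c)
o=np.array([.5595,-.055,0])
for z in(.034+p[2]-.1077,.042+p[2]-.1077): print(z,[(d,w2pix('wrist',[o+[0,0,z]+R[:,0]*d*[1,1,0]],c)[0].round(1).tolist()) for d in(.0145,.0165,.0185)])
foot('pics/w23.png',0,c,186,236)
E
```

```text
tcp_pos: [0.561, -0.0472, 0.1131]
orientation: [0.0, 0.759, 0.651, 0.0]
force: [1.0, 0.1, -2.2]
t 45.08 p [ 0.561  -0.0473  0.1132] phi 81.25 tilt [ 0.07 -0.01] F [-0.9 -0.2 -2.3] open 0.0441 ff 30.0 q [ 0.65  0.55 -0.8   1.84  0.48  0.95 -0.51]
(0, 0) px [281.7 215.7] n 31 min 26 med 31 d tool x,y mm [3.9 5.7]
(1, -1) px [239.2 194.3] n 51 min 33 med 162 d tool x,y mm [0.4 0.5]
(1, 1) px [309.6 195.1] n 45 min 28 med 102 d tool x,y mm [-0.1 -0.1]
(-1, -1) px [239.5 248.5] n 157 min 24 med 28 d tool x,y mm [-2.9 -0.4]
(-1, 1) px [307.  248.7] n 146 min 22 med 28 d tool x,y mm [-3.  -0.8]
0.03944839768621462 [(0.0145, [274.1, 204.0]), (0.0165, [274.1, 201.4]), (0.0185, [274.1, 198.7])]
0.04744839768621463 [(0.0145, [274.1, 207.1]), (0.0165, [274.1, 204.4]), (0.0185, [274.1, 201.7])]
186 ....................................................................+++++++++.............++........
188 ...................................................................+++++............................
190 .............................................................................................
[... 1617 characters left out ...]
###############+......+##################+..++........................
224 ..........................+############################################+..++........................
226 ..........................+#############################################..++........................
228 .........................++############################################++++.........................
230 ..........................+############################################+++..........................
232 ...........................+###########################################++...........................
234 ............................+##########################################+............................
```

```bash

python3 -m pendant '[[[0,0,0],[0.0003,0.0004,0.002],0],[[0,0,0],[0,0,0.0015],0],[[0,0,0],[0,0,0.0008],0],[[0,0,0],[0,0,0],0]]' | sed -n 2,4p
python3 -m pendant '[[[0,0,0],[0,0,0.0006],0],[[0,0,0],[0,0,0.0004],0],[[0,0,0],[0,0,0],0]]' | sed -n 2,4p
python3 -m pendant '[[[0,0,0],[0,0,0.0004],0],[[0,0,0],[0,0,0.0002],0],[[0,0,0],[0,0,0],0]]' | sed -n 2,4p
```

```text
tcp_pos: [0.5607, -0.0473, 0.1082]
orientation: [-0.0, 0.759, 0.651, -0.0]
force: [-0.0, -0.1, -2.1]
tcp_pos: [0.561, -0.0471, 0.1077]
orientation: [0.0, 0.759, 0.651, 0.0]
force: [-0.8, 0.8, 2.8]
tcp_pos: [0.561, -0.047, 0.1076]
orientation: [0.0, 0.759, 0.651, -0.0]
force: [-2.4, -0.2, 6.2]
```

```bash

python3 -m pendant '[[[0,0,0],[0,0,-0.0005],0.55],[[0,0,0],[0,0,0],0.7],[[0,0,0],[0,0,0],0.7],[[0,0,0],[0,0,0],0.7],[[0,0,0],[0,0,-0.01],0.7],[[0,0,0],[0,0,-0.02],0.7],[[0,0,0],[0,0,-0.03],0.7],[[0,0,0],[0,0,-0.03],0.7],[[0,0,0],[0,0,-0.03],0.7],[[0,0,0],[0,0,-0.02],0.7],[[0,0,0],[0,0,0],0.7],[[0,0,0],[0,0,0],0.7]]' | sed -n 2,5p
python3 -m pendant '[[[0,0,0],[0,0,-0.02],0.7],[[0,0,0],[0,0,-0.02],0.7],[[0,0,0],[-0.02,0,-0.01],0.7],[[0,0,0],[-0.03,0,0],0.7],[[0,0,0],[-0.02,0,0],0.7],[[0,0,0],[0,0,0],0.7],[[0,0,0],[0,0,0],0.7],[[0,0,0],[0,0,0],0.7]]' | sed -n 2,2p
python3 - <<'E'
from h import *
c=cam('wrist'); im=get_image('wrist'); cv2.imwrite('pics/w24.png',im); show()
N=('mirror_foot','lens_foot','iris_foot','target','cradle','carrier_a')
for v in('wrist','scene','top'):
    if v!='wrist': get_image(v)
    for n in N: print(v,n,[(round(d['confidence'],2),np.round(d['location'],4).tolist()) for d in mark_of(n,v)])
screws('pics/w24.png',(.5595,-.055),c=c)
u=w2pix('wrist',[[.5595,-.055,.034]],c)[0].astype(int); foot('pics/w24.png',0,c,u[1]-26,u[1]+36,(u[0]-45,u[0]+45)); print(u)
E
```

```text
tcp_pos: [0.5618, -0.0471, 0.249]
orientation: [0.001, 0.759, 0.651, 0.001]
force: [0.6, -0.4, -0.8]
opening: 0.0644
tcp_pos: [0.5496, -0.1155, 0.2963]
t 47.63 p [ 0.5499 -0.1149  0.2966] phi 81.34 tilt [-0.06  0.07] F [ 0.4  0.8 -0.3] open 0.0642 ff 0.0 q [ 0.86  0.35 -0.89  1.65  0.28  1.28 -0.23]
wrist mirror_foot [(0.81, [0.5635, -0.0555, 0.0333])]
wrist lens_foot [(0.87, [0.5719, 0.0331, 0.0341])]
wrist iris_foot []
wrist target [(0.89, [0.461, -0.046, 0.0092])]
wrist cradle []
wrist carrier_a [(0.62, [0.5735, 0.0316, -0.0008]), (0.57, [0.5621, -0.0527, -0.0004])]
scene mirror_foot [(0.81, [0.5582, -0.0534, 0.0369])]
scene lens_foot [(0.66, [0.5742, 0.0307, 0.0343])]
scene iris_foot [(0.68, [0.3394, -0.0334, -0.004]), (0.57, [0.3454, 0.3347, -0.0015]), (0.5, [0.5887, 0.1179, 0.033])]
scene target [(0.7, [0.4617, -0.0467, 0.0117])]
scene cradle [(0.81, [0.4599, -0.0497, -0.0008])]
scene carrier_a [(0.84, [0.576, 0.0337, 0.001]), (0.72, [0.5616, -0.0536, 0.0024]), (0.63, [0.5865, 0.1196, -0.001])]
top mirror_foot [(0.75, [0.5594, -0.0566, 0.0354])]
top lens_foot [(0.33, [0.4604, -
[... 2942 characters left out ...]
++++...++++++............
137 ................................+++.....+..++++++++++++++++++++++++++++++++++.............
139 ...............................++++++++++++++++++++++++++++++.++++++++++++++++............
141 .........................+++.......+....+++++++++++++++++++++..+++++++++++++++............
143 ..........................+..............++++++++++++++++++++..+++++++++++++++............
145 .........................................+++++++++++++++++++++++++++++++++++++............
147 .........................................++++++++.+++++++++++++++++++++++++++.............
149 .........................................++........++++++++++.+++++++++++++++.............
[275 115]
```

All four placements agree across the three cameras to within about 1–3 mm. The robot touches nothing, so I'm handing in.

```bash
python3 -c "
from plant import ticket; print(ticket.job_done())"
```

```text
the job is handed in; nothing more can be done
None
```

The job is handed in at about 48 s of the 122 s allowed: the target is parked in its cradle, and the iris, lens and mirror stand on carriers 1, 2 and 3, each measured within about 1–2 mm of centre; the first pull on the target slipped off the plate and was redone with a lower, slower grip, and nothing was knocked over.

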